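Check a bearing bush with a go/no-go plug gauge

ROBOT

A 6-joint arm with a two-finger parallel gripper is mounted at the origin on a cart in front of the work surface, level with it; the furniture and walls round the work are solid. World frame = base frame: x ahead of the robot, y to its left, z up, the work surface at z = 0. Lengths are in m, angles in rad, forces in N, time in s.
With the tool pointing down it reaches from about 0.35 to 0.975 m from the base axis. Payload 17.4 kg.
Tool frame: the origin (TCP) lies at the very end of the fingers, on their centre line; the grasp point (between the pads) lies arm.grip_depth behind it (arm.grip_depth is the distance from the TCP to the grasp point, in m); z points along the fingers, x is the direction in which the jaws open and shut, and the axes are right-handed (so a half turn about z gives the same grasp; the last joint's range is limited). The gripper opens to 85 mm and grips with 20 to 120 N. Pads are 22 mm wide; open, the fingers measure 114 mm over their backs; the gripper's body (76 mm by 85 mm) begins 54 mm behind the grasp point. The pads swing forward as they close: fully open they stand 13 mm farther back than shut.
Start: joints at [1.139, 0.116, 1.442, -0, 1.584, -0.038], TCP at [0.259, 0.623, 0.21] pointing down, gripper open.
Joint ranges: [-2.83, 2.83], [-0.83, 2.19], [0.07, 2.5], [-1.14, 4.28], [0.01, 3], [-2.97, 2.97]. Speed limits (rad/s): [1.89, 1.89, 2.22, 3.14, 3.14, 3.14].

INTERFACE

Orientations are given as a unit quaternion [x, y, z, w].
In Python, from station import arm gives the robot as it stands.
- The arm moves only by the tool jog_arm, never from a script. Its argument "series" is a list of rows, each an object of numbers: "rx", "ry", "rz": the turn, a rotation vector about the tool's x, y, z in degrees; "tx", "ty", "tz": the shift along the tool's x, y, z in m; "claw": the finger opening in m, from 0 to 0.0854. In form: [{"rx": .., "ry": .., "rz": .., "tx": .., "ty": .., "tz": .., "claw": ..}, ...]. A call has exactly 5 rows; each row is the pose to reach, as a shift and turn from the pose measured when the call began, along the tool's axes at that moment; what a row does not reach only later rows make up. A row lasts 1/10 s, in which the tool goes at most 50 mm and 8.59 degrees, less where a joint would pass 70% of its speed; a pose out of reach is approached as far as the arm can. A call with a gripper value outside its range is refused whole. The fingers move at their own pace and stop on an object; "grip_force" is the grip in N (left out, the last holds). Time passes only in rows, so rows that repeat a pose let the fingers close, or fill a call up. It gives the time, the measured TCP pose, the force and the opening at its end, in the units of the state.
- arm.read_state(): the state, without advancing time (a new reading comes with each control period).
- arm.get_image(name): name is "side" or "top"; returns a dict with "img" (400x640x3 uint8, red, green, blue), "fx", "fy", "cx", "cy" (pixels), "D" ([k1, k2, p1, p2, k3] as OpenCV has them; the pictures are not rectified), "R" (3x3) and "t" (3): a world point X has camera coordinates R X + t. Camera axes: x right, y down, z forward; pixel columns grow to the right and rows downward; lengths in m; the calibration is good to about 2 mm. A picture is of the moment at which its call begins. There is no depth.
- arm.job_done(): hands the job in, once; it reports no verdict.
Trained networks look in a picture, given as the dict that the camera call returned (one of the last four; its "shot" number tells which), for a name from the list of things; names that differ only in an ending like _2 or _b are one class to them, and where a whole thing is asked for, a point or a joint stands for the part that bears it (a point fixed in the world has none). Each returns a list of dicts, best first, with "score" (0 to 1); they miss things now and then, are a little off and sometimes report something else, mostly with a low value. They report only what shows in the picture. A call takes as long as a camera call. They do not tell look-alikes from the thing itself.
- arm.boxes_of(picture, query): "location" ([column, row] in pixels, amid what is visible of it).
The state is a dict: "clock": time; "joints": joint angles; "dq": joint speeds; "effort": joint torques, N m; "position": TCP position; "eef_rot": TCP orientation; "force": force on the tool from outside, world axes, zero at the start; "moment": the same for the moment, N m; "finger_gap": finger opening in m.
Only numpy, scipy, OpenCV 4.12 (cv2) and the standard library are available. Lean on these libraries where they do the work, as an engineer would, in place of code of your own. Each camera call takes 0.05 s, during which the arm holds its last target.

TASK

Check the bore of the brass bush in the bearing bracket with the double-ended plug gauge: push the long go end fully home, until the handle's shoulder stands against the bush, then draw it out and offer the short no-go end squarely to a mouth of the bore, pressing gently for about half a second to confirm that nothing but its bevelled nose will enter. Lay the gauge back in its rest with the handle down in both saddles; never force it against the bracket, and leave the other things on the desk alone.

Things in the scene. Friction and masses are not known exactly. Their poses are not given: they have to be found in the camera images.
- gauge: double-ended plug gauge, 141 mm long, 0.2 to 0.34 kg, lying level along its own y axis; origin on its axis, mid-handle. Bare aluminium octagonal handle, 26 mm across flats (upright flats at +-x, a flat below), 90 mm long (y -45 to +45 mm); its end faces are flat shoulders. Long go end at +y, short no-go end at -y, marked by a narrow dark groove round the handle's end
- go_tip (a point): centre of the go end's tip, 81 mm along +y from the gauge's origin. The go end is a steel plug 20 mm in diameter and 36 mm long (y 45 to 81 mm), its last 2 mm slightly tapered to 18.8 mm, with the edge broken
- nogo_tip (a point): centre of the no-go end's tip, 60 mm along -y from the gauge's origin. The no-go end is a steel plug 24 mm in diameter, 15 mm long (y -45 to -60 mm); its bevelled nose is 18.8 mm in diameter for the last 1.5 mm and widens over the next 2.6 mm to 24 mm, so that a bore in order lets about 2.7 mm of it in and no more
- bracket: bearing bracket fixed to the desk, origin under the centre of its steel base plate (124 x 70 x 14 mm). The grey housing (ring 58 mm across, 18 mm wide along y, top at 109 mm, brass grease nipple up to 120 mm) is firmly clamped to the plate through slotted feet and may stand up to 7 mm to either side of the plate's middle (along the bracket's x); nothing in it moves
- bore_center (a point): nominal centre of the bore, 80 mm above the plate's origin, axes those of the bracket. The brass bush is 31 mm across and 30 mm long (y -15 to +15 mm), its smooth through bore 21.2 mm in diameter along y. The height is true, but the real bore lies up to 7 mm to either side of this point along x, as the housing happens to be clamped: look or feel for it
- bore_left (a point): nominal centre of the bore's mouth on the bracket's +y side, 15 mm from bore_center; the real one lies up to 7 mm from it along the bracket's x, as for bore_center
- bore_right (a point): nominal centre of the bore's mouth on the bracket's -y side, 15 mm from bore_center; the real one lies up to 7 mm from it along the bracket's x, as for bore_center
- gauge_rest: black plastic rest fixed to the desk, origin under the centre of its base (66 x 92 x 12 mm); two upright saddles 8 mm thick at y = +-35 mm, 52 mm wide in x, with notches 29 mm wide, flared at the top; notch floor 49 mm, saddle tops 66 mm above the desk. The gauge starts in it along the rest's y, go end to the rest's +y; 62 mm are free between the saddles for fingers
- rest_seat (a point): where the gauge's origin lies when it is seated in the rest, 62 mm above the rest's origin; axes those of the rest
- union_fit_1: bystander: white tube union fitting, 18 x 38 x 15 mm, origin under its centre
- union_fit_2: bystander: second white tube union fitting, 18 x 38 x 15 mm, origin under its centre
- stopper: bystander: rubber stopper, 22 mm across, 20 mm high, origin under its centre
- tweezers: bystander: steel forceps, 15 x 133 x 9 mm, origin under its centre
- cap: bystander: white bottle cap lying upside down, 32 mm across, 14 mm high, origin under its centre
- vial: bystander: screw-cap glass vial standing upright, 28 mm across, 58 mm high, origin under its centre
- small_bottle: bystander: small white bottle with a screw cap, 48 mm across, 124 mm high, origin under its centre
Not all that is in view belongs to the job. Leave any red look-alike of the gauge alone. Leave any orange look-alike of the gauge_rest alone.

How it is judged:
By the outcome, as a careful person would: the job done as asked, in the order asked, and still so for the second after the job is handed in, with the robot touching nothing.
It also fails if it takes over 72 s, if anything falls off the work surface, if the arm or the gripper's body presses on something with over 40 N, if the wrist force passes 120 N, or if a joint passes its speed limit or range.

## Working session

There is one attempt and no reset: what is moved stays moved. The work goes in short steps, Python scripts to look and compute and a tool call to move; the robot and the scene stay as the last step left them, time stands still between calls to the robot, and variables do not carry over. Pictures are saved under pics/ and viewed, and the job is handed in when it is done.

Besides the shell and the picture viewer there is one more tool, called by a JSON object that holds its "api" and its "payload". jog_arm: Moves the arm, as the interface text tells. Its arguments: {"type":"object","properties":{"series":{"type":"array"},"grip_force":{"type":"number"}},"required":["series"]}

```bash
ls; mkdir -p pics
python3 - <<'E'
from station import arm
import cv2,json
print(arm.read_state(), getattr(arm,'grip_depth',None))
for n in("side","top"):
    p=arm.get_image(n); cv2.imwrite(f"pics/{n}0.png",p["img"][:,:,::-1])
    print(n,{k:(v.tolist() if hasattr(v,'tolist') else v) for k,v in p.items() if k!="img"})
    for q in("gauge","go_tip","nogo_tip","bracket","bore_center","bore_left","bore_right","gauge_rest","rest_seat"):
        try: print(q,[(d["score"],d["location"]) for d in arm.boxes_of(p,q)][:4])
        except Exception as e: print(q,e)
E
```

```text
pics
{'clock': 0.0, 'joints': array([ 1.13919876e+00,  1.16521720e-01,  1.44229434e+00,  1.71546325e-05,
        1.58399085e+00, -3.78025279e-02]), 'dq': array([ 0.00117012,  0.00027348, -0.00199202,  0.00066303, -0.00036963,
        0.00075334]), 'effort': array([ 2.60318557e-03, -7.31978202e+01, -6.32484984e+01,  1.28975526e-04,
        6.14836652e-03, -7.48040725e-05]), 'position': array([0.25890726, 0.62313285, 0.20962004]), 'eef_rot': array([ 8.31773714e-01,  5.55114511e-01, -5.21858038e-04,  3.10390771e-04]), 'force': array([-0.24269374, -0.22385897, -0.34999561]), 'moment': array([-0.00940401, -0.04621167,  0.05118064]), 'finger_gap': 0.08546839308765912} 0.0187
side {'fx': 516.8562833460751, 'fy': 516.8562833460751, 'cx': 320.4505759150406, 'cy': 202.7257770761506, 'D': [-0.09916293290539643, 0.0, 0.0, 0.0, 0.0], 'R': [[-0.9676007197681487, -0.25236053850261514, 0.00793761367354266], [-0.10477147115840885, 0.37271426260408075, -0.9220124821729905], [0.22972110468013815, -0.8929715768478672, -0.3870787736448106]], 't': [0.5584243781602184, 0.160396569939027, 1.3739058401190107
[... 705 characters left out ...]
11180059688, 0.019183506664975872], [-0.995340334137545, -0.00886169712008975, -0.09601609012614336], [0.09616603251954495, -0.018417130083883227, -0.9951949072965168]], 't': [-0.10685213777402654, 0.6010983539847333, 1.5556967493206963], 'shot': 2}
gauge [(0.87, [358.6, 221.1]), (0.53, [407.1, 226.6])]
go_tip [(0.58, [410.8, 231.9]), (0.54, [354.2, 226.0])]
nogo_tip [(0.73, [406.4, 226.4]), (0.7, [357.7, 224.7]), (0.52, [359.5, 222.5])]
bracket [(0.38, [241.1, 223.7])]
bore_center [(0.62, [242.2, 222.7])]
bore_left [(0.71, [241.9, 221.6])]
bore_right [(0.9, [243.8, 221.0])]
gauge_rest [(0.91, [438.5, 185.7]), (0.53, [358.4, 226.4])]
rest_seat [(0.86, [359.5, 226.8]), (0.72, [440.6, 188.0])]
```

Run:
```python
import cv2
a=cv2.imread("pics/side0.png");b=cv2.imread("pics/top0.png")
cv2.imwrite("pics/side0c.png",cv2.resize(a[120:340,200:500],None,fx=2.65,fy=2.65,interpolation=cv2.INTER_CUBIC))
cv2.imwrite("pics/top0c.png",cv2.resize(b[130:310,190:490],None,fx=2.65,fy=2.65,interpolation=cv2.INTER_CUBIC))
```

```text
(no output)
```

View pics/side0.png

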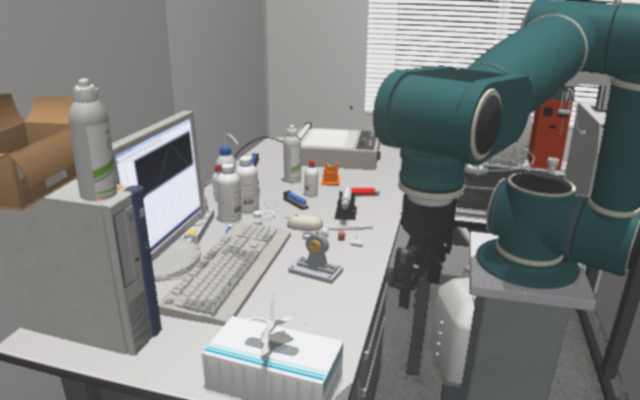

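View pics/top0.png

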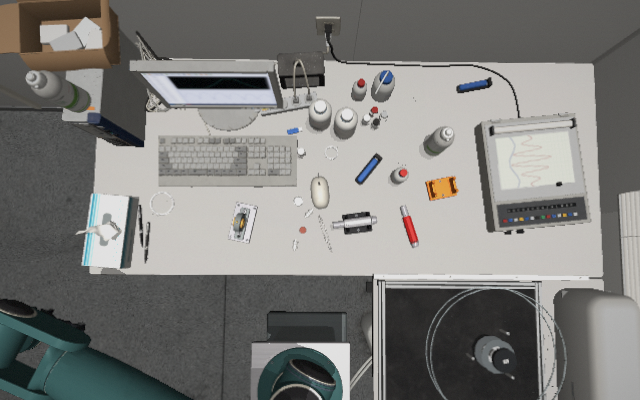

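```bash
ls pics
```

```text
side0.png
side0c.png
top0.png
top0c.png
```

View pics/side0c.png

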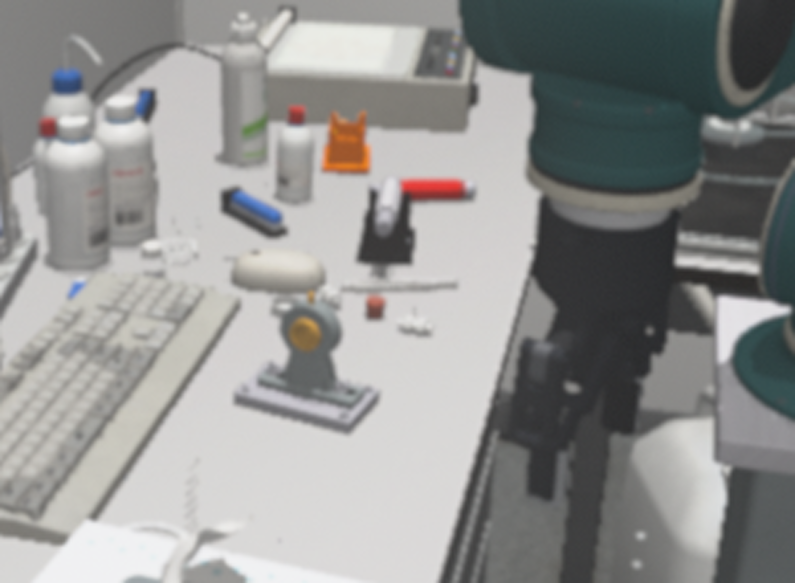

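View pics/top0c.png

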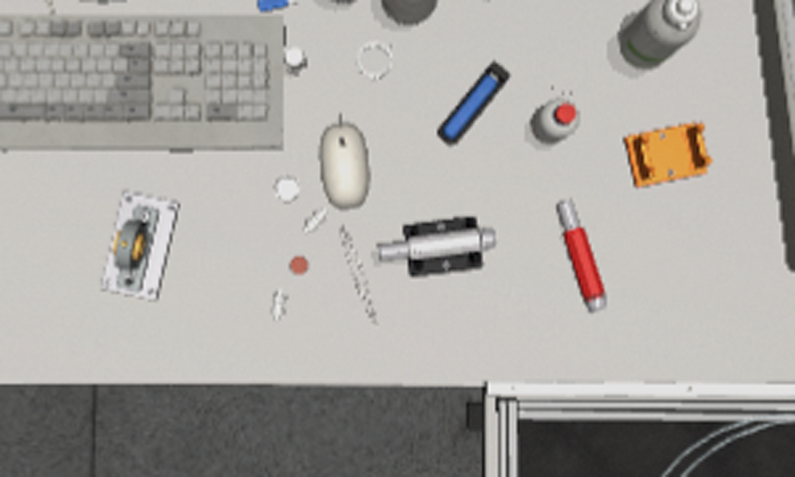

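The pictures show the gauge in the black rest near top (355,223), with its go end towards the bracket at top (242,222). In the side view the bracket is at (317,260). The red gauge and orange rest are the look-alikes. Next I'll zoom in.

```bash
cat > h.py <<'E'
import numpy as np,cv2
from station import arm
def K(p): return np.array([[p["fx"],0,p["cx"]],[0,p["fy"],p["cy"]],[0,0,1.]])
def proj(p,X):
    X=np.atleast_2d(np.array(X,float))
    r,_=cv2.Rodrigues(np.array(p["R"]))
    return cv2.projectPoints(X,r,np.array(p["t"],float),K(p),np.array(p["D"],float))[0][:,0]
def ray(p,uv,z):
    n=cv2.undistortPoints(np.array(uv,float).reshape(-1,1,2),K(p),np.array(p["D"],float))[:,0]
    R=np.array(p["R"]);t=np.array(p["t"]);c=-R.T@t
    d=np.c_[n,np.ones(len(n))]@R
    return c+d*((z-c[2])/d[:,2])[:,None]
def crop(p,name,x0,y0,w,h,s,pts=[]):
    im=cv2.resize(np.ascontiguousarray(p["img"][y0:y0+h,x0:x0+w,::-1]),None,fx=s,fy=s,interpolation=cv2.INTER_CUBIC)
    for c,P in pts:
        q=((P-[x0,y0]+.5)*s).round().astype(int)
        for k in range(len(q)-1): cv2.line(im,tuple(map(int,q[k])),tuple(map(int,q[k+1])),c,1)
    cv2.imwrite("pics/"+name,im)
def save(p,f): np.savez(f,**{k:v for k,v in p.items()})
def load(f):
    d=np.load(f); return {k:(d[k] if d[k].ndim else d[k].item()) for k in d}
def fr(x,y,yaw):
    c,s=np.cos(yaw),np.sin(yaw)
    return lambda P: np.atleast_2d(P)@np.array([[c,s,0],[-s,c,0],[0,0,1]])+[x,y,0]
def circ(r,y,cx,cz,n=32):
    a=np.linspace(0,2*np.pi,n); return np.c_[cx+r*np.cos(a),0*a+y,cz+r*np.sin(a)]
def boxl(x,y,z0,z1):
    o=[]
    for z in(z0,z1): o.append(np.array([[-x,-y,z],[x,-y,z],[x,y,z],[-x,y,z],[-x,-y,z]]))
    return o
def bracket(x,y,yaw,off):
    f=fr(x,y,yaw); L=[((0,0,255),b) for b in boxl(.062,.035,0,.014)]
    for s in(-1,1):
        L+=[((0,255,0),circ(.029,s*.009,off,.080)),((255,0,0),circ(.0155,s*.015,off,.080)),((255,0,255),circ(.0106,s*.015,off,.08))]
    L+=[((255,255,0),np.array([[off,0,.109],[off,0,.120]]))]
    return [(c,f(P)) for c,P in L]
def rest(x,y,yaw):
    f=fr(x,y,yaw); L=[((0,0,255),b) for b in boxl(.033,.046,0,.012)]
    for s in(-1,1):
      for d in(-.004,.004):
        L.append(((0,255,255),np.array([[-.026,s*.035+d,.012],[-.026,s*.035+d,.066],[.026,s*.035+d,.066],[.026,s*.035+d,.012]])))
    return [(c,f(P)) for c,P in L]
def gauge(x,y,z,yaw):
    f=fr(x,y,yaw);L=[]
    for r,yy in((.010,.045),(.0094,.081),(.012,-.045),(.0094,-.060),(.012,-.056),(.013,.045),(.013,-.045)): L.append(((0,255,0),circ(r,yy,0,z)))
    L+=[((0,255,0),np.array([[s*.013,-.045,z],[s*.013,.045,z]])) for s in(-1,1)]
    L+=[((255,0,0),np.array([[s*.010,.045,z],[s*.010,.081,z]])) for s in(-1,1)]
    return [(c,f(P)) for c,P in L]
def dr(p,L): return [(c,proj(p,P)) for c,P in L]
E
python3 - <<'E'
from h import *
s=arm.get_image("side");t=arm.get_image("top");save(s,"s0.npz");save(t,"t0.npz")
crop(s,"sb.png",280,225,75,60,10);crop(t,"tb.png",215,190,60,60,10)
crop(s,"sg.png",320,170,75,60,10);crop(t,"tg.png",320,195,75,60,10)
print(ray(t,[(242.5,222.5)],.08),ray(t,[(355,223)],.062), ray(s,[(317,262)],.08))
E
```

```text
[[0.53328189 0.18173204 0.08      ]] [[ 0.53554307 -0.17420245  0.062     ]] [[0.51217275 0.28353098 0.08      ]]
```

View pics/tb.png

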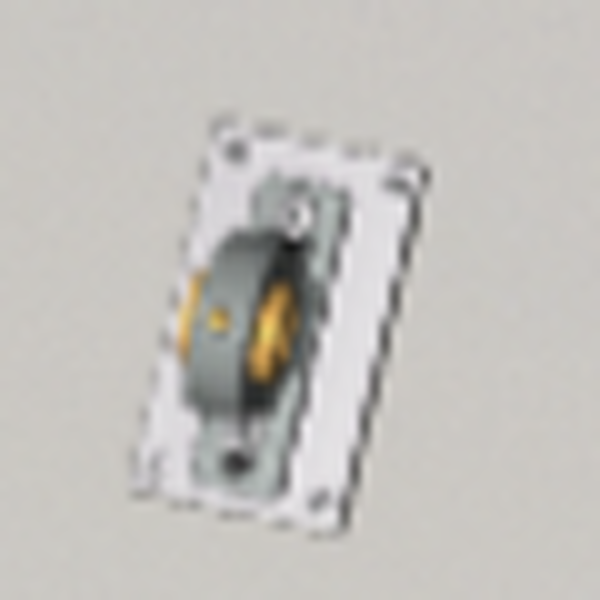

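View pics/sb.png

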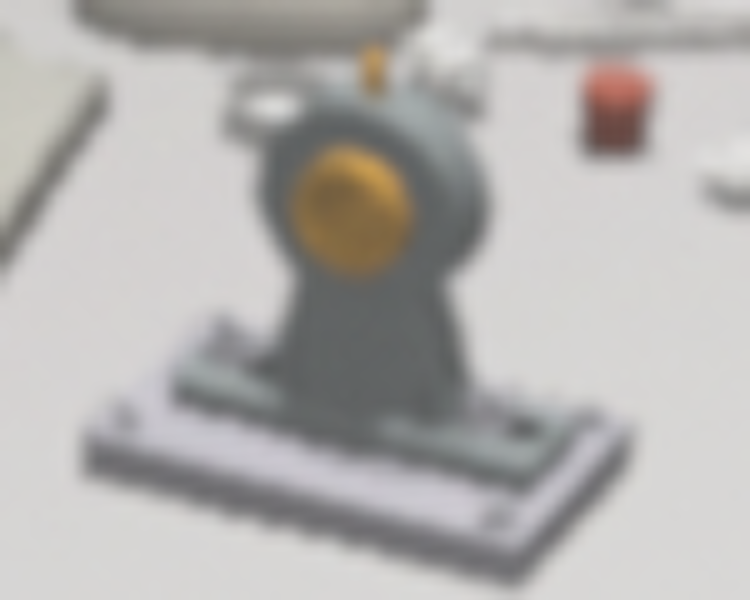

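View pics/tg.png

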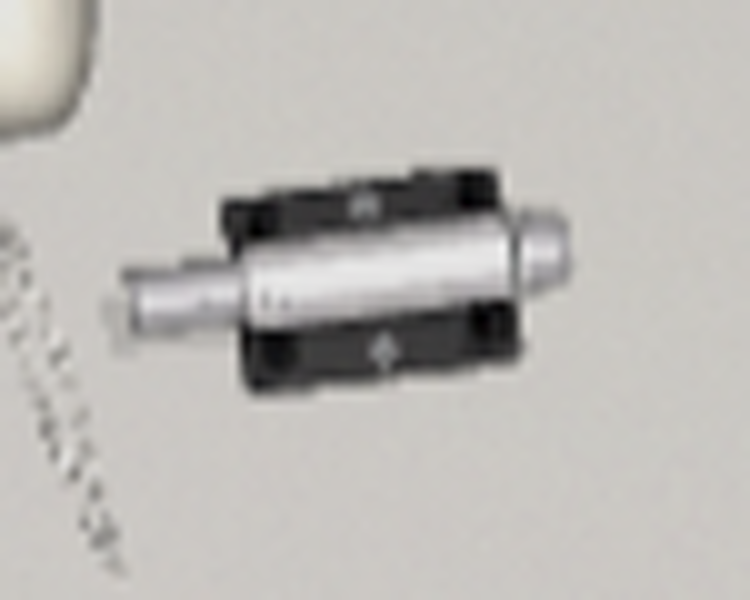

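View pics/sg.png

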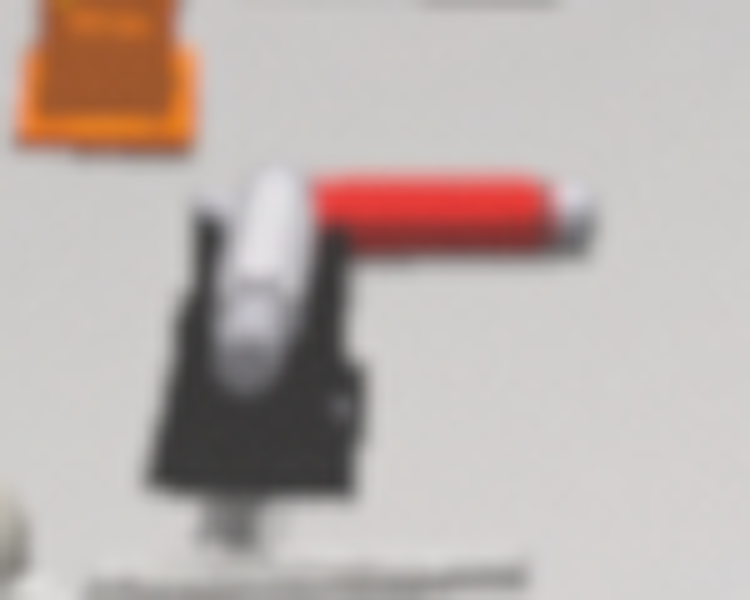

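```bash
cat > fit.py <<'E'
from h import *
from scipy.optimize import least_squares
s=load("s0.npz");t=load("t0.npz")
def px(c,o): return (np.array(c,float)+.5)/10-.5+np.array(o)
T=(215,190);S=(280,225)
# bracket: local pts as function of off
bl=lambda o:np.array([[.062,.035,.014],[.062,-.035,.014],[-.062,-.035,.014],[-.062,.035,.014],[o,0,.120],[o,-.015,.08]])
bt=px([[218,122],[422,162],[338,528],[140,487],[219,320],[275,330]],T)
bs=px([[88,435],[520,545],[632,428],[352,211],[375,48]],S)
bsl=lambda o:np.array([[.062,.035,.014],[-.062,.035,.014],[-.062,-.035,.014],[o,.015,.08],[o,0,.120]])
def r(q):
    f=fr(*q[:3]);return np.r_[(proj(t,f(bl(q[3])))-bt).ravel(),(proj(s,f(bsl(q[3])))-bs).ravel()]
b=least_squares(r,[.53,.18,-.21,0],x_scale=[.01,.01,.1,.01],loss="soft_l1")
print("bracket",b.x,np.degrees(b.x[2]));print(r(b.x).reshape(-1,2).round(1).tolist())
G=(320,195)
gt=px([[128,302],[246,289],[517,258],[570,250]],G)
gl=np.array([[0,.081,.062],[0,.045,.062],[0,-.045,.062],[0,-.06,.062]])
def r2(q): return (proj(t,fr(*q)(gl))-gt).ravel()
g=least_squares(r2,[.53,-.17,.12],x_scale=[.01,.01,.1]);print("gauge",g.x,np.degrees(g.x[2]));print(r2(g.x).reshape(-1,2).round(1).tolist())
B=bracket(*b.x);R=gauge(g.x[0],g.x[1],.062,g.x[2])+rest(*g.x)
crop(t,"otb.png",215,190,60,60,10,dr(t,B));crop(s,"osb.png",280,225,75,60,10,dr(s,B))
crop(t,"otg.png",320,195,75,60,10,dr(t,R));crop(s,"osg.png",320,170,75,60,10,dr(s,R))
E
python3 fit.py; python3 -c "
import cv2,numpy as np
A=[cv2.resize(cv2.imread('pics/o%s.png'%n),(400,int(300))) if n!='tb' else cv2.resize(cv2.imread('pics/otb.png'),(300,300)) for n in('tb','sb','tg','sg')]
A[0]=np.pad(A[0],((0,0),(0,100),(0,0)))
cv2.imwrite('pics/mos.png',np.vstack([np.hstack(A[:2]),np.hstack(A[2:])]))"
```

```text
bracket [ 0.53905365  0.19398198 -0.20166568 -0.00381599] -11.554592512963831
[[-0.4, -0.5], [0.0, -0.1], [-0.0, 0.2], [-1.2, -0.1], [-0.4, -0.5], [1.0, 0.3], [-0.5, -0.9], [0.4, -0.4], [0.7, -1.3], [-0.2, 0.8], [0.3, 0.2]]
gauge [ 0.53935577 -0.18291316  0.12402194] 7.105933493493497
[[0.3, 0.0], [-0.4, 0.0], [0.4, -0.1], [-0.3, 0.1]]
```

View pics/mos.png

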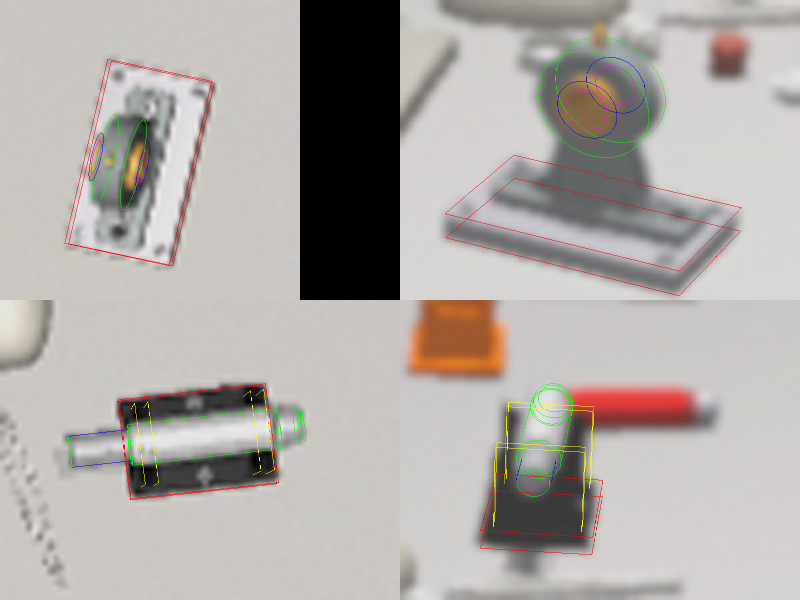

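```bash
cat >> h.py <<'E'
from scipy.spatial.transform import Rotation as Ro
def down(yaw):  # tool x at yaw, z down
    c,s=np.cos(yaw),np.sin(yaw); return Ro.from_matrix(np.array([[c,s,0],[s,-c,0],[0,0,-1]]).T if 0 else np.column_stack([[c,s,0],[s,-c,0],[0,0,-1]]))
def st():
    S=arm.read_state(); return S,Ro.from_quat(S["eef_rot"])
def delta(pos,R):
    S,R0=st()
    d=R0.inv().apply(np.array(pos)-S["position"]); rv=(R0.inv()*R).as_rotvec(degrees=True)
    print("t",d.round(4),"r",rv.round(2),"| pos",S["position"].round(4),"yawx",np.degrees(np.arctan2(R0.as_matrix()[1,0],R0.as_matrix()[0,0])).round(2),"clk",S["clock"],"F",S["force"].round(1),"M",S["moment"].round(2),"gap",S["finger_gap"],"q",S["joints"].round(2))
E
python3 - <<'E'
from h import *
g=(.5394,-.1829,.124)
for k in(0,np.pi): delta((g[0],g[1],.2),down(g[2]+k))
E
```

```text
t [-0.637   0.5683  0.0104] r [-0.    0.   60.33] | pos [0.259  0.6233 0.2104] yawx 67.44 clk 1.1 F [-0.1  0.4  0.2] M [ 0.02 -0.04  0.  ] gap 0.08549862055676458 q [ 1.14  0.12  1.44  0.    1.58 -0.04]
t [-0.637   0.5683  0.0104] r [  -0.     -0.   -119.67] | pos [0.259  0.6233 0.2104] yawx 67.44 clk 1.1 F [-0.1  0.4  0.2] M [ 0.02 -0.04  0.  ] gap 0.08549862055676458 q [ 1.14  0.12  1.44  0.    1.58 -0.04]
```

{"api": "jog_arm", "payload": {"series": [{"tx":-0.637,"ty":0.568,"tz":0.01,"rz":60.3,"claw":0.06},{"tx":-0.637,"ty":0.568,"tz":0.01,"rz":60.3,"claw":0.06},{"tx":-0.637,"ty":0.568,"tz":0.01,"rz":60.3,"claw":0.06},{"tx":-0.637,"ty":0.568,"tz":0.01,"rz":60.3,"claw":0.06},{"tx":-0.637,"ty":0.568,"tz":0.01,"rz":60.3,"claw":0.06}]}}

```text
validation failed for argument at $.se...
```

```bash
python3 -c "
from h import *
delta((.5394,-.1829,.2),down(.124))"
```

```text
t [-0.637   0.5683  0.0104] r [-0.    0.   60.33] | pos [0.259  0.6233 0.2104] yawx 67.44 clk 1.1 F [-0.1  0.4  0.2] M [ 0.02 -0.04  0.  ] gap 0.08549862055676458 q [ 1.14  0.12  1.44  0.    1.58 -0.04]
```

{"api": "jog_arm", "payload": {"series": [{"rx":0,"ry":0,"rz":60.3,"tx":-0.637,"ty":0.568,"tz":0.01,"claw":0.06},{"rx":0,"ry":0,"rz":60.3,"tx":-0.637,"ty":0.568,"tz":0.01,"claw":0.06},{"rx":0,"ry":0,"rz":60.3,"tx":-0.637,"ty":0.568,"tz":0.01,"claw":0.06},{"rx":0,"ry":0,"rz":60.3,"tx":-0.637,"ty":0.568,"tz":0.01,"claw":0.06},{"rx":0,"ry":0,"rz":60.3,"tx":-0.637,"ty":0.568,"tz":0.01,"claw":0.06}]}}

```text
clock: 1.6
position: [0.3412, 0.3854, 0.2075]
eef_rot: [0.978, 0.209, 0.0, -0.0]
force: [1.3, 0.5, 0.7]
finger_gap: 0.0602
```

```bash
python3 -c "
from h import *
delta((.5394,-.1829,.2),down(.124))"
```

```text
t [-0.0515  0.5996  0.0074] r [-1.000e-02 -3.000e-02  1.703e+01] | pos [0.3412 0.3854 0.2075] yawx 24.14 clk 1.6 F [1.3 0.5 0.7] M [0.01 0.01 0.04] gap 0.060168027333111176 q [ 0.8  -0.24  1.78 -0.    1.59  0.38]
```

{"api": "jog_arm", "payload": {"series": [{"rx":0,"ry":0,"rz":17,"tx":-0.052,"ty":0.6,"tz":0.007,"claw":0.06},{"rx":0,"ry":0,"rz":17,"tx":-0.052,"ty":0.6,"tz":0.007,"claw":0.06},{"rx":0,"ry":0,"rz":17,"tx":-0.052,"ty":0.6,"tz":0.007,"claw":0.06},{"rx":0,"ry":0,"rz":17,"tx":-0.052,"ty":0.6,"tz":0.007,"claw":0.06},{"rx":0,"ry":0,"rz":17,"tx":-0.052,"ty":0.6,"tz":0.007,"claw":0.06}]}}

```text
clock: 2.1
position: [0.4231, 0.1491, 0.2049]
eef_rot: [0.998, 0.062, 0.001, -0.0]
force: [1.1, 0.4, -0.5]
finger_gap: 0.0603
```

```bash
python3 -c "
from h import *
delta((.5394,-.1829,.2),down(.124))"
```

```text
t [0.074  0.3439 0.0049] r [-0.02 -0.08  0.05] | pos [0.4231 0.1491 0.2049] yawx 7.15 clk 2.1 F [ 1.1  0.4 -0.5] M [ 0.04 -0.06  0.  ] gap 0.0602991701504907 q [ 0.28 -0.39  1.91  0.    1.63  0.16]
```

{"api": "jog_arm", "payload": {"series": [{"rx":0,"ry":0,"rz":0,"tx":0.074,"ty":0.344,"tz":0.045,"claw":0.06},{"rx":0,"ry":0,"rz":0,"tx":0.074,"ty":0.344,"tz":0.045,"claw":0.06},{"rx":0,"ry":0,"rz":0,"tx":0.074,"ty":0.344,"tz":0.045,"claw":0.06},{"rx":0,"ry":0,"rz":0,"tx":0.074,"ty":0.344,"tz":0.045,"claw":0.06},{"rx":0,"ry":0,"rz":0,"tx":0.074,"ty":0.344,"tz":0.045,"claw":0.06}]}}

```text
clock: 2.6
position: [0.5049, -0.0854, 0.1733]
eef_rot: [0.998, 0.062, 0.001, -0.0]
force: [0.6, 0.7, 0.5]
finger_gap: 0.06
```

{"api": "jog_arm", "payload": {"series": [{"rx":0,"ry":0,"rz":0,"tx":0.02,"ty":0.1,"tz":0.013,"claw":0.06},{"rx":0,"ry":0,"rz":0,"tx":0.02,"ty":0.1,"tz":0.013,"claw":0.06},{"rx":0,"ry":0,"rz":0,"tx":0.02,"ty":0.1,"tz":0.013,"claw":0.06},{"rx":0,"ry":0,"rz":0,"tx":0.02,"ty":0.1,"tz":0.013,"claw":0.06},{"rx":0,"ry":0,"rz":0,"tx":0.02,"ty":0.1,"tz":0.013,"claw":0.06}]}}

```text
clock: 3.1
position: [0.5371, -0.1814, 0.1606]
eef_rot: [0.998, 0.062, 0.001, -0.0]
force: [-0.4, 0.3, -0.3]
finger_gap: 0.0599
```

```bash
python3 -c "
from h import *
s=arm.get_image('side');t=arm.get_image('top')
crop(t,'t1.png',310,180,100,75,8);crop(s,'s1.png',310,120,100,100,6)
delta((.5394,-.1829,.0433),down(.124))"
```

```text
t [0.0016 0.0022 0.1176] r [ 0.   -0.18  0.1 ] | pos [ 0.5372 -0.1809  0.1609] yawx 7.21 clk 3.2 F [-0.6  0.5  0.4] M [-0.06  0.02 -0.03] gap 0.060238055753039636 q [-0.37 -0.1   1.74  0.    1.5  -0.5 ]
```

View pics/t1.png

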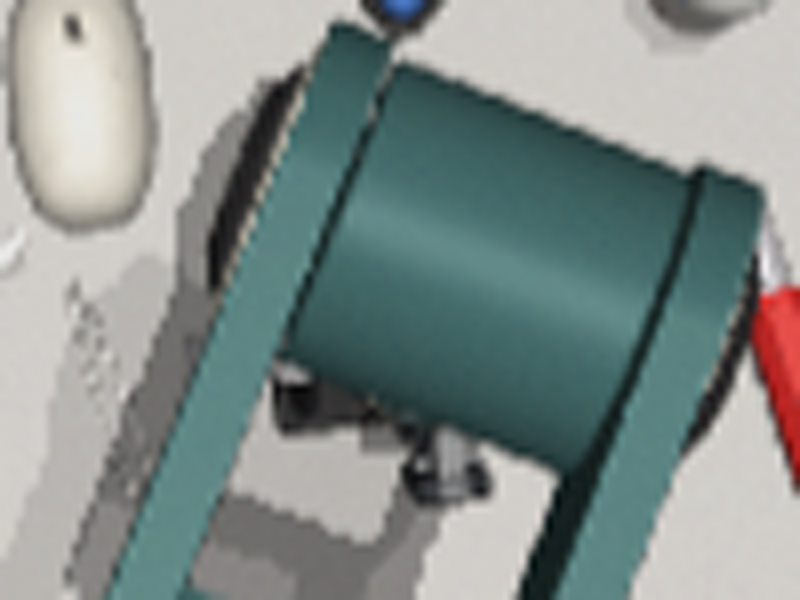

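View pics/s1.png

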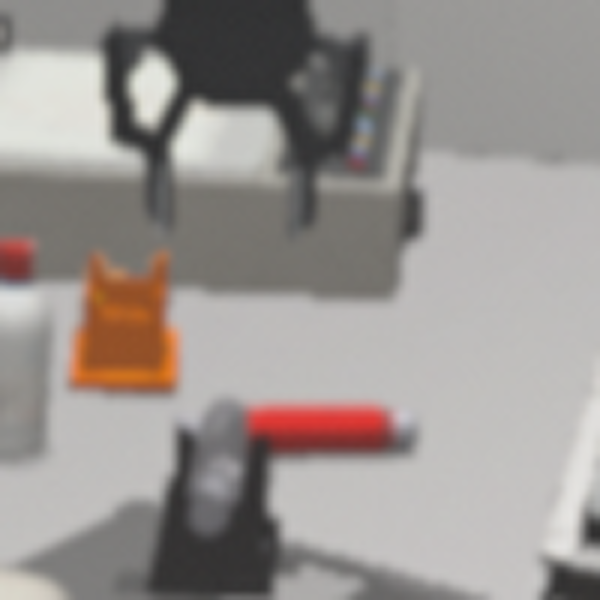

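{"api": "jog_arm", "payload": {"series": [{"rx":0,"ry":-0.2,"rz":0,"tx":0.002,"ty":0.002,"tz":0.02,"claw":0.06},{"rx":0,"ry":-0.2,"rz":0,"tx":0.002,"ty":0.002,"tz":0.045,"claw":0.06},{"rx":0,"ry":-0.2,"rz":0,"tx":0.002,"ty":0.002,"tz":0.07,"claw":0.06},{"rx":0,"ry":-0.2,"rz":0,"tx":0.002,"ty":0.002,"tz":0.085,"claw":0.06},{"rx":0,"ry":-0.2,"rz":0,"tx":0.002,"ty":0.002,"tz":0.09,"claw":0.06}]}}

```text
clock: 3.7
position: [0.5392, -0.1817, 0.0698]
eef_rot: [0.998, 0.063, -0.001, -0.0]
force: [-0.2, -0.4, -0.5]
finger_gap: 0.06
```

```bash
python3 -c "
from h import *
s=arm.get_image('side')
crop(s,'s2.png',310,140,100,75,8)
delta((.5394,-.1829,.0433),down(.124))"
```

```text
t [-0.0001  0.001   0.0267] r [-0.03  0.08  0.15] | pos [ 0.5394 -0.1819  0.07  ] yawx 7.26 clk 3.75 F [-0.4  0.2 -0.5] M [-0.03  0.03  0.01] gap 0.06002271775519263 q [-0.37 -0.04  1.83 -0.    1.35 -0.5 ]
```

View pics/s2.png

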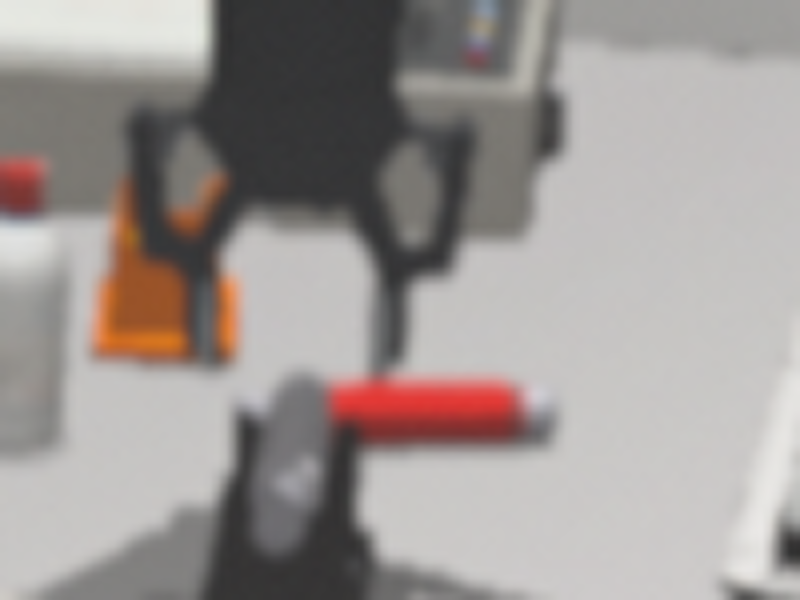

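The fingers straddle the gauge evenly in the side view, at crop columns 205 and 390 with the handle near 295. Descending.

{"api": "jog_arm", "payload": {"series": [{"rx":0,"ry":0.1,"rz":0,"tx":0,"ty":0.001,"tz":0.008,"claw":0.06},{"rx":0,"ry":0.1,"rz":0,"tx":0,"ty":0.001,"tz":0.016,"claw":0.06},{"rx":0,"ry":0.1,"rz":0,"tx":0,"ty":0.001,"tz":0.022,"claw":0.06},{"rx":0,"ry":0.1,"rz":0,"tx":0,"ty":0.001,"tz":0.0267,"claw":0.06},{"rx":0,"ry":0.1,"rz":0,"tx":0,"ty":0.001,"tz":0.0267,"claw":0.06}]}}

```text
clock: 4.25
position: [0.5392, -0.1828, 0.0427]
eef_rot: [0.998, 0.063, -0.0, -0.0]
force: [-0.3, -0.1, 0.1]
finger_gap: 0.0601
```

```bash
python3 -c "
from h import *
delta((.5394,-.1829,.0433),down(.124))"
```

```text
t [ 0.0002  0.0001 -0.0006] r [-0.05  0.02  0.15] | pos [ 0.5392 -0.1828  0.0427] yawx 7.25 clk 4.25 F [-0.3 -0.1  0.1] M [-0.    0.02  0.  ] gap 0.06008310416482513 q [-0.37 -0.02  1.86  0.    1.3  -0.5 ]
```

{"api": "jog_arm", "payload": {"series": [{"rx":0,"ry":0,"rz":0,"tx":0,"ty":0,"tz":0,"claw":0.04},{"rx":0,"ry":0,"rz":0,"tx":0,"ty":0,"tz":0,"claw":0.03},{"rx":0,"ry":0,"rz":0,"tx":0,"ty":0,"tz":0,"claw":0.02},{"rx":0,"ry":0,"rz":0,"tx":0,"ty":0,"tz":0,"claw":0.02},{"rx":0,"ry":0,"rz":0,"tx":0,"ty":0,"tz":0,"claw":0.02}], "grip_force": 25}}

```text
clock: 4.75
position: [0.5394, -0.1829, 0.0431]
eef_rot: [0.998, 0.063, 0.0, -0.0]
force: [-0.1, 0.4, 4.2]
finger_gap: 0.0246
```

```bash
python3 -c "
from h import *
delta((.5394,-.1829,.0433),down(.124))"
```

```text
t [-0.     -0.     -0.0002] r [-0.03 -0.01  0.15] | pos [ 0.5394 -0.1829  0.0431] yawx 7.25 clk 4.75 F [-0.1  0.4  4.2] M [-0.01  0.13  0.03] gap 0.02460105984019661 q [-0.37 -0.02  1.86  0.    1.3  -0.5 ]
```

{"api": "jog_arm", "payload": {"series": [{"rx":0,"ry":0,"rz":0,"tx":0,"ty":0,"tz":0,"claw":0.015},{"rx":0,"ry":0,"rz":0,"tx":0,"ty":0,"tz":0,"claw":0.015},{"rx":0,"ry":0,"rz":0,"tx":0,"ty":0,"tz":0,"claw":0.015},{"rx":0,"ry":0,"rz":0,"tx":0,"ty":0,"tz":0,"claw":0.015},{"rx":0,"ry":0,"rz":0,"tx":0,"ty":0,"tz":0,"claw":0.015}], "grip_force": 60}}

```text
clock: 5.25
position: [0.5395, -0.183, 0.0433]
eef_rot: [0.998, 0.063, 0.0, -0.0]
force: [-1.9, 0.4, 5.0]
finger_gap: 0.0234
```

```bash
python3 -c "
from h import *
s=arm.get_image('side')
crop(s,'s3.png',310,140,100,75,8)
delta((.5394,-.1829,.0433),down(.124))"
```

```text
t [-0.0001 -0.0001 -0.    ] r [-0.03 -0.02  0.15] | pos [ 0.5395 -0.183   0.0433] yawx 7.25 clk 5.3 F [-0.7  0.3  6. ] M [0.08 0.18 0.03] gap 0.02322890759134827 q [-0.37 -0.02  1.86  0.    1.3  -0.5 ]
```

View pics/s3.png

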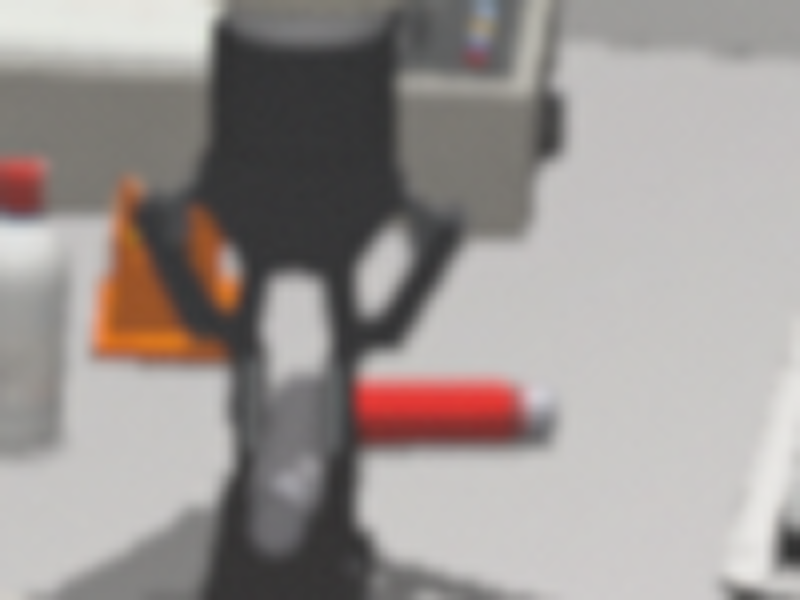

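{"api": "jog_arm", "payload": {"series": [{"rx":0,"ry":0,"rz":0,"tx":0,"ty":0,"tz":-0.004,"claw":0.015},{"rx":0,"ry":0,"rz":0,"tx":0,"ty":0,"tz":-0.015,"claw":0.015},{"rx":0,"ry":0,"rz":0,"tx":0,"ty":0,"tz":-0.03,"claw":0.015},{"rx":0,"ry":0,"rz":0,"tx":0,"ty":0,"tz":-0.045,"claw":0.015},{"rx":0,"ry":0,"rz":0,"tx":0,"ty":0,"tz":-0.06,"claw":0.015}]}}

```text
clock: 5.8
position: [0.5397, -0.1831, 0.1052]
eef_rot: [0.998, 0.063, 0.001, -0.0]
force: [-1.0, 0.3, -2.3]
finger_gap: 0.0232
```

```bash
python3 -c "
from h import *
s=arm.get_image('side')
crop(s,'s4.png',310,140,100,75,8)
delta((.5102,.0714,.1013),down(-.2017))"
```

```text
t [ 0.002  -0.2566  0.0062] r [ 0.05 -0.24 18.81] | pos [ 0.5406 -0.1834  0.1079] yawx 7.25 clk 5.85 F [ 0.7 -1.3  0.8] M [-0.01 -0.03  0.  ] gap 0.02375982209921451 q [-0.37 -0.07  1.8   0.    1.41 -0.5 ]
```

View pics/s4.png

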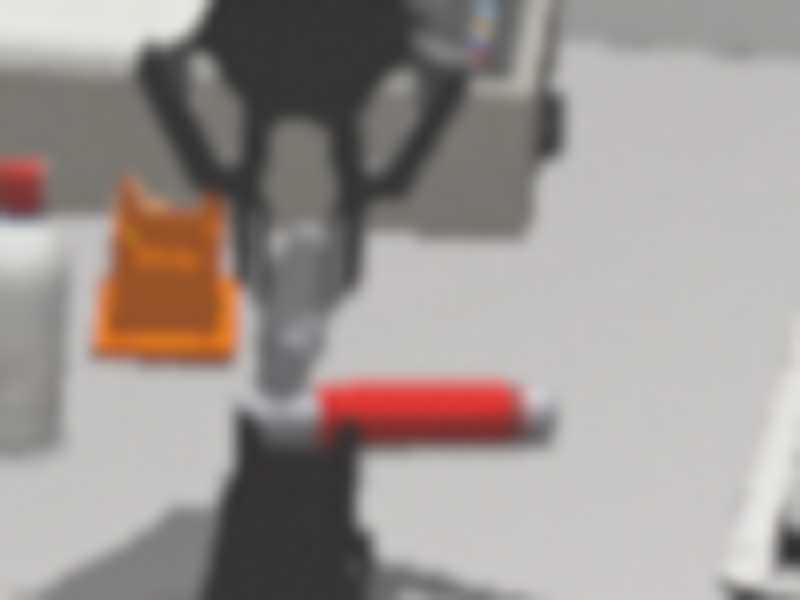

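{"api": "jog_arm", "payload": {"series": [{"rx":0,"ry":-0.2,"rz":18.8,"tx":0.002,"ty":-0.257,"tz":0.006,"claw":0.015},{"rx":0,"ry":-0.2,"rz":18.8,"tx":0.002,"ty":-0.257,"tz":0.006,"claw":0.015},{"rx":0,"ry":-0.2,"rz":18.8,"tx":0.002,"ty":-0.257,"tz":0.006,"claw":0.015},{"rx":0,"ry":-0.2,"rz":18.8,"tx":0.002,"ty":-0.257,"tz":0.006,"claw":0.015},{"rx":0,"ry":-0.2,"rz":18.8,"tx":0.002,"ty":-0.257,"tz":0.006,"claw":0.015}]}}

```text
clock: 6.35
position: [0.5111, 0.0613, 0.1023]
eef_rot: [0.995, -0.101, 0.001, 0.0]
force: [1.7, 0.0, -2.4]
finger_gap: 0.0234
```

```bash
python3 -c "
from h import *
delta((.5102,.0714,.0613),down(-.2017))"
```

```text
t [-0.003  -0.0097  0.041 ] r [ 0.02 -0.1  -0.02] | pos [0.5111 0.0613 0.1023] yawx -11.58 clk 6.35 F [ 1.7  0.  -2.4] M [-0.04 -0.06  0.01] gap 0.023353532408396806 q [ 0.07 -0.19  1.92 -0.    1.41  0.27]
```

{"api": "jog_arm", "payload": {"series": [{"rx":0,"ry":-0.1,"rz":0,"tx":-0.003,"ty":-0.01,"tz":0.015,"claw":0.015},{"rx":0,"ry":-0.1,"rz":0,"tx":-0.003,"ty":-0.01,"tz":0.03,"claw":0.015},{"rx":0,"ry":-0.1,"rz":0,"tx":-0.003,"ty":-0.01,"tz":0.041,"claw":0.015},{"rx":0,"ry":-0.1,"rz":0,"tx":-0.003,"ty":-0.01,"tz":0.041,"claw":0.015},{"rx":0,"ry":-0.1,"rz":0,"tx":-0.003,"ty":-0.01,"tz":0.041,"claw":0.015}]}}

```text
clock: 6.85
position: [0.5103, 0.0706, 0.0611]
eef_rot: [0.995, -0.102, -0.0, 0.0]
force: [-0.2, -0.7, -3.2]
finger_gap: 0.0234
```

```bash
python3 -c "
from h import *
s=arm.get_image('side');t=arm.get_image('top');save(s,'s5.npz');save(t,'t5.npz')
crop(s,'s5.png',280,200,80,80,8);crop(t,'t5.png',215,180,90,75,8)
delta((.5102,.0714,.0613),down(-.2017))"
```

```text
t [-0.0006 -0.0004  0.0005] r [ 0.01 -0.03 -0.1 ] | pos [0.5107 0.0709 0.0618] yawx -11.65 clk 6.95 F [-0.8  0.9 -1.7] M [-0.02 -0.    0.01] gap 0.023790871009006564 q [ 0.09 -0.16  1.95 -0.    1.34  0.29]
```

View pics/s5.png

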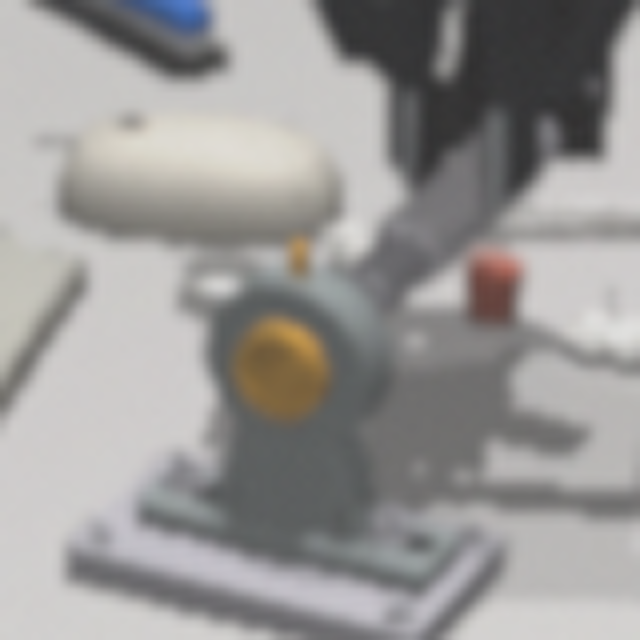

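View pics/t5.png

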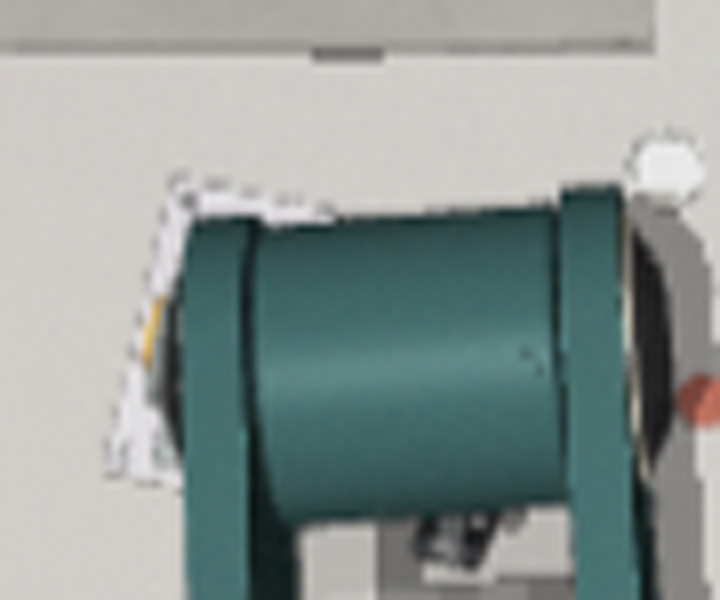

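```bash
cat > cen.py <<'E'
from h import *
def orange(p,x0,y0,x1,y1):
    im=p["img"][y0:y1,x0:x1].astype(float); w=np.clip((im[...,0]-im[...,2])-25,0,None)
    n,l,s_,c=cv2.connectedComponentsWithStats((w>0).astype(np.uint8))
    out=[]
    for k in range(1,n):
        m=l==k
        if m.sum()<2: continue
        yy,xx=np.nonzero(m); ww=w[m]; out.append((int(m.sum()),round((xx*ww).sum()/ww.sum()+x0,2),round((yy*ww).sum()/ww.sum()+y0,2)))
    return out
s=load("s0.npz");t=load("t0.npz")
print("side",orange(s,295,225,330,258));print("top",orange(t,228,205,256,235))
for (x,y,yaw,o) in [(.53905,.19398,-.20167,-.0038)]:
    f=fr(x,y,yaw); P=f([[o,.015,.08],[o,0,.12],[o,0,.118],[o,-.015,.08],[o,.012,.0955],[o,0,.115]])
    print(proj(s,P).round(2).tolist(),proj(t,P).round(2).tolist())
E
python3 cen.py
```

```text
side [(14, np.float64(316.86), np.float64(231.06)), (126, np.float64(315.09), np.float64(245.01))]
top [(12, np.float64(233.42), np.float64(221.04)), (35, np.float64(241.6), np.float64(222.88)), (4, np.float64(236.4), np.float64(221.53))]
[[314.52, 246.44], [317.31, 229.54], [317.31, 230.27], [319.88, 241.52], [315.09, 240.36], [317.3, 231.36]] [[233.7, 220.83], [236.09, 221.07], [236.21, 221.11], [243.03, 222.81], [233.73, 220.73], [236.38, 221.16]]
```

{"api": "jog_arm", "payload": {"series": [{"rx":0,"ry":0,"rz":0,"tx":0,"ty":0,"tz":-0.03,"claw":0.015},{"rx":0,"ry":0,"rz":0,"tx":0,"ty":0,"tz":-0.07,"claw":0.015},{"rx":0,"ry":0,"rz":0,"tx":0,"ty":0,"tz":-0.085,"claw":0.015},{"rx":0,"ry":0,"rz":0,"tx":0,"ty":0,"tz":-0.085,"claw":0.015},{"rx":0,"ry":0,"rz":0,"tx":0,"ty":0,"tz":-0.085,"claw":0.015}]}}

```text
clock: 7.45
position: [0.5103, 0.0707, 0.1456]
eef_rot: [0.995, -0.102, -0.0, 0.0]
force: [-0.4, -1.2, -3.4]
finger_gap: 0.0232
```

```bash
python3 -c "
from h import *
delta((.5222,.1301,.1463),down(-.2017))"
```

```text
t [-0.0004 -0.0605 -0.0007] r [ 0.03  0.01 -0.11] | pos [0.5103 0.0707 0.1456] yawx -11.66 clk 7.45 F [-0.4 -1.2 -3.4] M [-0.01  0.03  0.04] gap 0.023231723804327437 q [ 0.09 -0.21  1.86 -0.    1.49  0.29]
```

{"api": "jog_arm", "payload": {"series": [{"rx":0,"ry":0,"rz":-0.1,"tx":0,"ty":-0.03,"tz":0,"claw":0.015},{"rx":0,"ry":0,"rz":-0.1,"tx":0,"ty":-0.06,"tz":0,"claw":0.015},{"rx":0,"ry":0,"rz":-0.1,"tx":0,"ty":-0.06,"tz":0,"claw":0.015},{"rx":0,"ry":0,"rz":-0.1,"tx":0,"ty":-0.06,"tz":0,"claw":0.015},{"rx":0,"ry":0,"rz":-0.1,"tx":0,"ty":-0.06,"tz":0,"claw":0.015}]}}

```text
clock: 7.95
position: [0.522, 0.1289, 0.1444]
eef_rot: [0.995, -0.101, -0.001, 0.001]
force: [-0.7, -0.7, -2.6]
finger_gap: 0.0236
```

```bash
cat > look.py <<'E'
import sys
from h import *
n=sys.argv[1]
S,R0=st(); s=arm.get_image('side');save(s,n+'.npz')
P=S["position"]+R0.apply([0,0,-.0187]); M=R0.as_matrix(); yaw=np.arctan2(M[1,0],M[0,0])
print("gauge origin pred",P.round(4),"yaw",np.degrees(yaw).round(2))
np.save(n+"_g.npy",np.r_[P,yaw])
G=gauge(P[0],P[1],P[2],yaw)
crop(s,n+'.png',280,190,80,75,8);crop(s,n+'o.png',280,190,80,75,8,dr(s,G)+dr(s,bracket(.53905,.19398,-.20167,-.0038)))
E
python3 look.py s6
```

```text
gauge origin pred [0.5221 0.129  0.1631] yaw -11.58
```

View pics/s6.png

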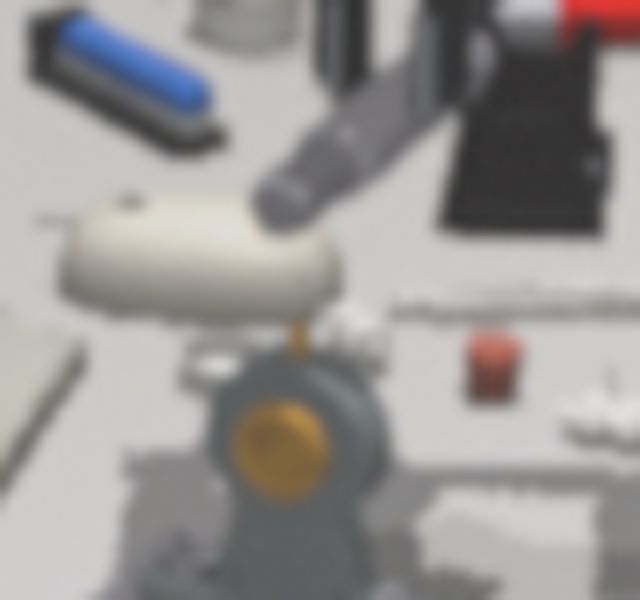

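View pics/s6o.png

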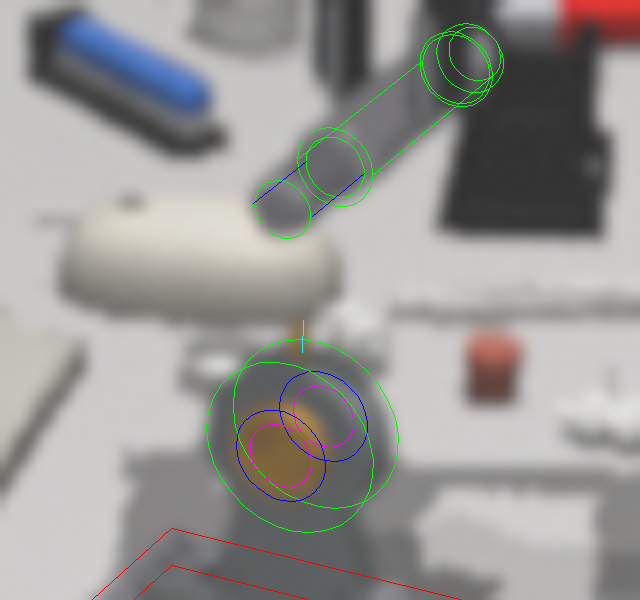

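{"api": "jog_arm", "payload": {"series": [{"rx":0,"ry":0,"rz":0,"tx":0,"ty":0.03,"tz":0,"claw":0.015},{"rx":0,"ry":0,"rz":0,"tx":0,"ty":0.06,"tz":0,"claw":0.015},{"rx":0,"ry":0,"rz":0,"tx":0,"ty":0.06,"tz":0.03,"claw":0.015},{"rx":0,"ry":0,"rz":0,"tx":0,"ty":0.06,"tz":0.07,"claw":0.015},{"rx":0,"ry":0,"rz":0,"tx":0,"ty":0.06,"tz":0.083,"claw":0.015}]}}

```text
clock: 8.5
position: [0.5081, 0.069, 0.0582]
eef_rot: [0.995, -0.102, -0.003, 0.001]
force: [-0.5, -0.3, -1.7]
finger_gap: 0.0231
```

```bash
cat > d.py <<'E'
import sys
from h import *
# bore frame: lateral offset l (x_b), axial d (y_b), axis height offset
yaw=float(sys.argv[3]) if len(sys.argv)>3 else -.2017
d=float(sys.argv[1])/1e3;l=float(sys.argv[2])/1e3
c,s_=np.cos(-.2017),np.sin(-.2017)
C=np.array([.53905,.19398,.0613])+(-.0038+l)*np.array([c,s_,0])+d*np.array([-s_,c,0])
delta(C,down(yaw))
S,_=st();v=S["position"]-np.array([.53905,.19398,.0613]);x=np.array([c,s_,0]);y=np.array([-s_,c,0])
print("bore frame: lat %.2f ax %.2f dz %.2f mm | F lat %.1f ax %.1f z %.1f"%((v@x)*1e3+3.8,v@y*1e3,v[2]*1e3,S["force"]@x,S["force"]@y,S["force"][2]), "Mlat %.2f Max %.2f Mz %.2f"%(S["moment"]@x,S["moment"]@y,S["moment"][2]))
E
python3 d.py -103 0
```

```text
t [ 0.0014 -0.0257 -0.0032] r [ 0.14  0.3  -0.12] | pos [0.5081 0.069  0.0582] yawx -11.67 clk 8.5 F [-0.5 -0.3 -1.7] M [-0.03  0.07 -0.03] gap 0.023147835876644172 q [ 0.09 -0.15  1.96 -0.    1.34  0.29]
bore frame: lat -1.50 ax -128.67 dz -3.14 mm | F lat -0.4 ax -0.4 z -1.7 Mlat -0.04 Max 0.07 Mz -0.03
```

{"api": "jog_arm", "payload": {"series": [{"rx":0.1,"ry":0.3,"rz":-0.1,"tx":0.0014,"ty":0,"tz":-0.0032,"claw":0.015},{"rx":0.1,"ry":0.3,"rz":-0.1,"tx":0.0014,"ty":-0.01,"tz":-0.0032,"claw":0.015},{"rx":0.1,"ry":0.3,"rz":-0.1,"tx":0.0014,"ty":-0.02,"tz":-0.0032,"claw":0.015},{"rx":0.1,"ry":0.3,"rz":-0.1,"tx":0.0014,"ty":-0.0257,"tz":-0.0032,"claw":0.015},{"rx":0.1,"ry":0.3,"rz":-0.1,"tx":0.0014,"ty":-0.0257,"tz":-0.0032,"claw":0.015}]}}

```text
clock: 9.0
position: [0.5152, 0.095, 0.0621]
eef_rot: [0.995, -0.1, 0.0, 0.0]
force: [0.2, -0.7, -1.8]
finger_gap: 0.0232
```

```bash
python3 look.py s7; python3 d.py -96 0
```

```text
gauge origin pred [0.5151 0.095  0.0808] yaw -11.5
t [-0.0001 -0.0063  0.0006] r [ 0.03 -0.04  0.05] | pos [0.5149 0.0945 0.0619] yawx -11.51 clk 9.05 F [ 0.2 -0.1 -1.6] M [-0.05  0.04  0.03] gap 0.022958170523944714 q [ 0.13 -0.14  1.94 -0.    1.34  0.33]
bore frame: lat 0.09 ax -102.27 dz 0.56 mm | F lat 0.2 ax -0.1 z -1.6 Mlat -0.06 Max 0.03 Mz 0.03
```

View pics/s7o.png

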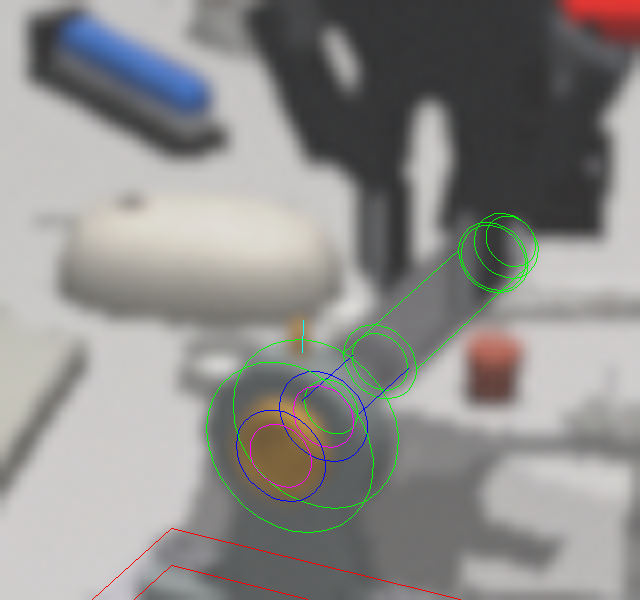

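{"api": "jog_arm", "payload": {"series": [{"rx":0,"ry":0,"rz":0,"tx":0,"ty":-0.002,"tz":0.0006,"claw":0.015},{"rx":0,"ry":0,"rz":0,"tx":0,"ty":-0.004,"tz":0.0006,"claw":0.015},{"rx":0,"ry":0,"rz":0,"tx":0,"ty":-0.005,"tz":0.0006,"claw":0.015},{"rx":0,"ry":0,"rz":0,"tx":0,"ty":-0.0055,"tz":0.0006,"claw":0.015},{"rx":0,"ry":0,"rz":0,"tx":0,"ty":-0.006,"tz":0.0006,"claw":0.015}]}}

```text
clock: 9.55
position: [0.5161, 0.1003, 0.0613]
eef_rot: [0.995, -0.1, 0.0, 0.0]
force: [0.2, -0.2, -2.4]
finger_gap: 0.0234
```

```bash
python3 d.py -94.5 0
```

```text
t [-0.0001 -0.0018 -0.    ] r [ 0.03 -0.03  0.04] | pos [0.5161 0.1003 0.0613] yawx -11.51 clk 9.55 F [ 0.2 -0.2 -2.4] M [-0.04  0.04  0.02] gap 0.02336795647471267 q [ 0.14 -0.13  1.93 -0.    1.34  0.34]
bore frame: lat 0.12 ax -96.32 dz -0.04 mm | F lat 0.2 ax -0.2 z -2.4 Mlat -0.05 Max 0.03 Mz 0.02
```

{"api": "jog_arm", "payload": {"series": [{"rx":0,"ry":0,"rz":0,"tx":0,"ty":-0.0005,"tz":0,"claw":0.015},{"rx":0,"ry":0,"rz":0,"tx":0,"ty":-0.001,"tz":0,"claw":0.015},{"rx":0,"ry":0,"rz":0,"tx":0,"ty":-0.0015,"tz":0,"claw":0.015},{"rx":0,"ry":0,"rz":0,"tx":0,"ty":-0.002,"tz":0,"claw":0.015},{"rx":0,"ry":0,"rz":0,"tx":0,"ty":-0.002,"tz":0,"claw":0.015}]}}

```text
clock: 10.05
position: [0.5165, 0.1023, 0.0612]
eef_rot: [0.995, -0.1, 0.0, 0.0]
force: [-0.4, 0.9, -2.1]
finger_gap: 0.0233
```

```bash
python3 d.py -92.5 0
```

```text
t [-0.0001 -0.0018 -0.0001] r [ 0.03 -0.03  0.04] | pos [0.5165 0.1023 0.0612] yawx -11.51 clk 10.05 F [-0.4  0.9 -2.1] M [-0.01  0.    0.08] gap 0.023287734323487897 q [ 0.15 -0.13  1.93 -0.    1.34  0.35]
bore frame: lat 0.10 ax -94.29 dz -0.06 mm | F lat -0.6 ax 0.8 z -2.1 Mlat -0.01 Max -0.00 Mz 0.08
```

{"api": "jog_arm", "payload": {"series": [{"rx":0,"ry":0,"rz":0,"tx":0,"ty":-0.0005,"tz":0,"claw":0.015},{"rx":0,"ry":0,"rz":0,"tx":0,"ty":-0.001,"tz":0,"claw":0.015},{"rx":0,"ry":0,"rz":0,"tx":0,"ty":-0.0015,"tz":0,"claw":0.015},{"rx":0,"ry":0,"rz":0,"tx":0,"ty":-0.002,"tz":0,"claw":0.015},{"rx":0,"ry":0,"rz":0,"tx":0,"ty":-0.002,"tz":0,"claw":0.015}]}}

```text
clock: 10.55
position: [0.5169, 0.1044, 0.0612]
eef_rot: [0.995, -0.1, 0.0, 0.0]
force: [-0.3, -0.1, -2.3]
finger_gap: 0.0231
```

```bash
python3 d.py -90.5 0
```

```text
t [-0.0001 -0.0017 -0.0001] r [ 0.03 -0.03  0.05] | pos [0.5169 0.1044 0.0612] yawx -11.51 clk 10.55 F [-0.3 -0.1 -2.3] M [0.06 0.18 0.06] gap 0.02312658383317312 q [ 0.15 -0.13  1.93 -0.    1.34  0.35]
bore frame: lat 0.07 ax -92.20 dz -0.06 mm | F lat -0.3 ax -0.2 z -2.3 Mlat 0.02 Max 0.19 Mz 0.06
```

{"api": "jog_arm", "payload": {"series": [{"rx":0,"ry":0,"rz":0,"tx":0,"ty":-0.001,"tz":0,"claw":0.015},{"rx":0,"ry":0,"rz":0,"tx":0,"ty":-0.002,"tz":0,"claw":0.015},{"rx":0,"ry":0,"rz":0,"tx":0,"ty":-0.003,"tz":0,"claw":0.015},{"rx":0,"ry":0,"rz":0,"tx":0,"ty":-0.003,"tz":0,"claw":0.015},{"rx":0,"ry":0,"rz":0,"tx":0,"ty":-0.003,"tz":0,"claw":0.015}]}}

```text
clock: 11.05
position: [0.5175, 0.1074, 0.0612]
eef_rot: [0.995, -0.1, 0.0, 0.0]
force: [-1.5, 0.3, -2.7]
finger_gap: 0.0234
```

```bash
python3 look.py s8; python3 d.py -86 0
```

```text
gauge origin pred [0.5175 0.1075 0.0799] yaw -11.5
t [-0.     -0.0031 -0.    ] r [ 0.02 -0.03  0.05] | pos [0.5175 0.1074 0.0613] yawx -11.5 clk 11.1 F [-1.6  0.3 -1.4] M [0.13 0.17 0.06] gap 0.023290024843945767 q [ 0.16 -0.12  1.93 -0.    1.34  0.36]
bore frame: lat 0.05 ax -89.11 dz -0.05 mm | F lat -1.7 ax -0.0 z -1.4 Mlat 0.10 Max 0.20 Mz 0.06
```

View pics/s8.png

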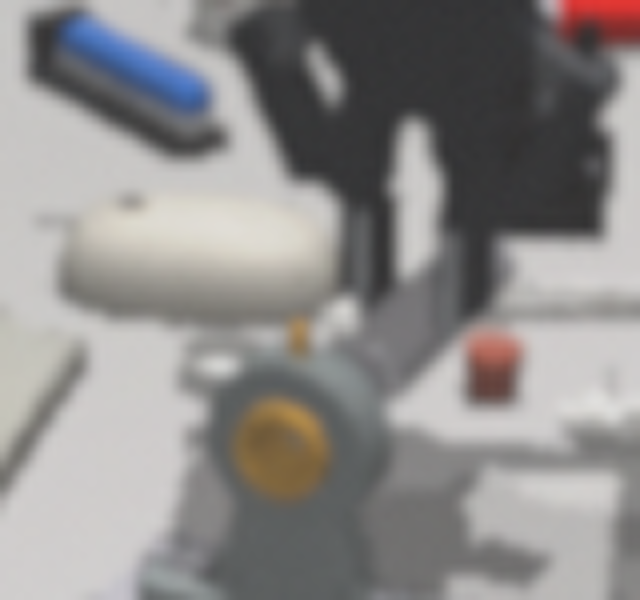

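The tip shows inside the bush at crop (290,437), so it has entered. Continuing gently.

{"api": "jog_arm", "payload": {"series": [{"rx":0,"ry":0,"rz":0,"tx":-0.0002,"ty":-0.001,"tz":0,"claw":0.015},{"rx":0,"ry":0,"rz":0,"tx":-0.0002,"ty":-0.002,"tz":0,"claw":0.015},{"rx":0,"ry":0,"rz":0,"tx":-0.0002,"ty":-0.003,"tz":0,"claw":0.015},{"rx":0,"ry":0,"rz":0,"tx":-0.0002,"ty":-0.004,"tz":0,"claw":0.015},{"rx":0,"ry":0,"rz":0,"tx":-0.0002,"ty":-0.005,"tz":0,"claw":0.015}]}}

```text
clock: 11.6
position: [0.5183, 0.1124, 0.0612]
eef_rot: [0.995, -0.1, 0.0, 0.0]
force: [-1.3, -0.3, -2.4]
finger_gap: 0.0234
```

```bash
python3 d.py -80 0
```

```text
t [ 0.0001 -0.004  -0.0001] r [ 0.02 -0.03  0.05] | pos [0.5183 0.1124 0.0612] yawx -11.5 clk 11.6 F [-1.3 -0.3 -2.4] M [-0.05  0.12  0.05] gap 0.023437648362561816 q [ 0.17 -0.12  1.92 -0.    1.34  0.37]
bore frame: lat -0.15 ax -84.03 dz -0.07 mm | F lat -1.3 ax -0.6 z -2.4 Mlat -0.07 Max 0.11 Mz 0.05
```

{"api": "jog_arm", "payload": {"series": [{"rx":0,"ry":0,"rz":0,"tx":-0.0002,"ty":-0.0015,"tz":0,"claw":0.015},{"rx":0,"ry":0,"rz":0,"tx":-0.0003,"ty":-0.003,"tz":0,"claw":0.015},{"rx":0,"ry":0,"rz":0,"tx":-0.0003,"ty":-0.0045,"tz":0,"claw":0.015},{"rx":0,"ry":0,"rz":0,"tx":-0.0003,"ty":-0.006,"tz":0,"claw":0.015},{"rx":0,"ry":0,"rz":0,"tx":-0.0003,"ty":-0.007,"tz":0,"claw":0.015}]}}

```text
clock: 12.1
position: [0.5195, 0.1195, 0.0612]
eef_rot: [0.995, -0.1, 0.0, 0.0]
force: [-0.6, -0.4, -2.6]
finger_gap: 0.0234
```

```bash
python3 d.py -75 0
```

```text
t [ 0.0004 -0.0019 -0.0001] r [ 0.02 -0.03  0.06] | pos [0.5195 0.1195 0.0612] yawx -11.5 clk 12.1 F [-0.6 -0.4 -2.6] M [-0.01  0.02  0.01] gap 0.023423836400398006 q [ 0.18 -0.11  1.92 -0.    1.34  0.38]
bore frame: lat -0.45 ax -76.89 dz -0.09 mm | F lat -0.5 ax -0.5 z -2.6 Mlat -0.01 Max 0.02 Mz 0.01
```

{"api": "jog_arm", "payload": {"series": [{"rx":0,"ry":0,"rz":0,"tx":-0.0001,"ty":-0.0015,"tz":0,"claw":0.015},{"rx":0,"ry":0,"rz":0,"tx":-0.0001,"ty":-0.003,"tz":0,"claw":0.015},{"rx":0,"ry":0,"rz":0,"tx":-0.0001,"ty":-0.0045,"tz":0,"claw":0.015},{"rx":0,"ry":0,"rz":0,"tx":-0.0001,"ty":-0.006,"tz":0,"claw":0.015},{"rx":0,"ry":0,"rz":0,"tx":-0.0001,"ty":-0.007,"tz":0,"claw":0.015}]}}

```text
clock: 12.6
position: [0.5208, 0.1265, 0.0612]
eef_rot: [0.995, -0.1, 0.0, 0.0]
force: [0.0, 0.1, -3.5]
finger_gap: 0.0237
```

```bash
python3 d.py -65 0
```

```text
t [ 0.0006 -0.0047 -0.0001] r [ 0.02 -0.03  0.06] | pos [0.5208 0.1265 0.0612] yawx -11.49 clk 12.6 F [ 0.   0.1 -3.5] M [ 0.    0.   -0.03] gap 0.023684392301805943 q [ 0.19 -0.11  1.91 -0.    1.34  0.39]
bore frame: lat -0.55 ax -69.73 dz -0.10 mm | F lat 0.0 ax 0.1 z -3.5 Mlat 0.00 Max 0.00 Mz -0.03
```

{"api": "jog_arm", "payload": {"series": [{"rx":0,"ry":0,"rz":0,"tx":0,"ty":-0.0015,"tz":0,"claw":0.015},{"rx":0,"ry":0,"rz":0,"tx":0,"ty":-0.003,"tz":0,"claw":0.015},{"rx":0,"ry":0,"rz":0,"tx":0,"ty":-0.0045,"tz":0,"claw":0.015},{"rx":0,"ry":0,"rz":0,"tx":0,"ty":-0.006,"tz":0,"claw":0.015},{"rx":0,"ry":0,"rz":0,"tx":0,"ty":-0.0065,"tz":0,"claw":0.015}]}}

```text
clock: 13.1
position: [0.5221, 0.1331, 0.0612]
eef_rot: [0.995, -0.1, 0.0, 0.0]
force: [-0.2, -1.0, -2.5]
finger_gap: 0.0235
```

```bash
python3 look.py s9; python3 d.py -65 0
```

```text
gauge origin pred [0.5221 0.1331 0.0799] yaw -11.49
t [ 0.0006  0.0019 -0.0001] r [ 0.02 -0.03  0.07] | pos [0.5221 0.1331 0.0612] yawx -11.49 clk 13.15 F [ 0.3  0.1 -1.8] M [-0.01  0.    0.02] gap 0.023124761591457287 q [ 0.2  -0.1   1.91 -0.    1.34  0.4 ]
bore frame: lat -0.58 ax -63.08 dz -0.10 mm | F lat 0.3 ax 0.1 z -1.8 Mlat -0.01 Max -0.00 Mz 0.02
```

View pics/s9.png

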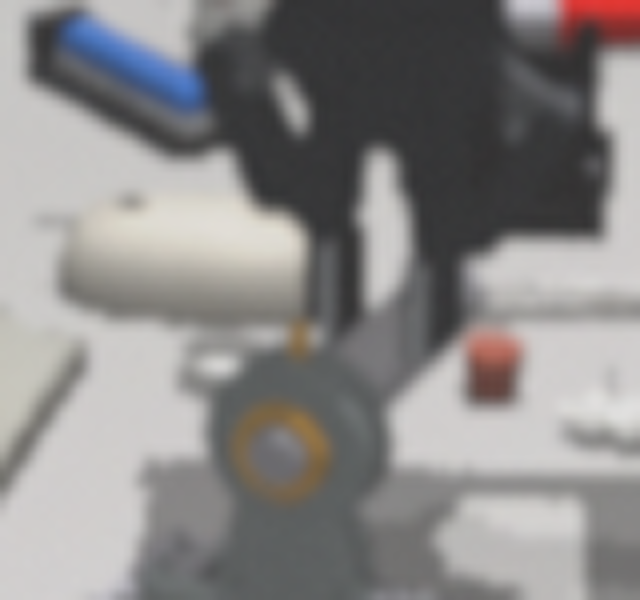

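The plug's tip is now visible at the far mouth, at crop (280,452). Creeping on to the shoulder contact.

{"api": "jog_arm", "payload": {"series": [{"rx":0,"ry":0,"rz":0,"tx":0,"ty":-0.0005,"tz":0,"claw":0.015},{"rx":0,"ry":0,"rz":0,"tx":0,"ty":-0.001,"tz":0,"claw":0.015},{"rx":0,"ry":0,"rz":0,"tx":0,"ty":-0.0015,"tz":0,"claw":0.015},{"rx":0,"ry":0,"rz":0,"tx":0,"ty":-0.002,"tz":0,"claw":0.015},{"rx":0,"ry":0,"rz":0,"tx":0,"ty":-0.0025,"tz":0,"claw":0.015}]}}

```text
clock: 13.65
position: [0.5226, 0.1355, 0.0612]
eef_rot: [0.995, -0.1, 0.0, 0.0]
force: [-0.8, 0.4, -2.8]
finger_gap: 0.0236
```

```bash
python3 d.py -60 0
```

```text
t [ 0.0006 -0.0006 -0.0001] r [ 0.02 -0.03  0.06] | pos [0.5226 0.1355 0.0612] yawx -11.49 clk 13.65 F [-0.8  0.4 -2.8] M [0.   0.06 0.03] gap 0.02361749452074386 q [ 0.21 -0.1   1.9  -0.    1.34  0.41]
bore frame: lat -0.57 ax -60.56 dz -0.09 mm | F lat -0.9 ax 0.3 z -2.8 Mlat -0.01 Max 0.06 Mz 0.03
```

{"api": "jog_arm", "payload": {"series": [{"rx":0,"ry":0,"rz":0,"tx":0,"ty":-0.0005,"tz":0,"claw":0.015},{"rx":0,"ry":0,"rz":0,"tx":0,"ty":-0.001,"tz":0,"claw":0.015},{"rx":0,"ry":0,"rz":0,"tx":0,"ty":-0.0013,"tz":0,"claw":0.015},{"rx":0,"ry":0,"rz":0,"tx":0,"ty":-0.0016,"tz":0,"claw":0.015},{"rx":0,"ry":0,"rz":0,"tx":0,"ty":-0.0018,"tz":0,"claw":0.015}]}}

```text
clock: 14.15
position: [0.5227, 0.1363, 0.0611]
eef_rot: [0.995, -0.1, -0.0, 0.001]
force: [-3.4, -10.8, -0.6]
finger_gap: 0.023
```

```bash
python3 d.py -58 0
```

```text
t [ 0.0007 -0.0018 -0.0002] r [ 0.15 -0.    0.05] | pos [0.5227 0.1363 0.0611] yawx -11.5 clk 14.15 F [ -3.4 -10.8  -0.6] M [-1.89  0.57 -0.02] gap 0.022992113299816493 q [ 0.21 -0.1   1.9  -0.    1.34  0.41]
bore frame: lat -0.66 ax -59.82 dz -0.24 mm | F lat -1.1 ax -11.2 z -0.6 Mlat -1.97 Max 0.18 Mz -0.02
```

```bash
python3 look.py s10; python3 d.py -110 -0.6
```

```text
gauge origin pred [0.5227 0.1363 0.0798] yaw -11.5
t [ 0.      0.0502 -0.0001] r [0.15 0.   0.05] | pos [0.5227 0.1363 0.061 ] yawx -11.51 clk 14.2 F [-3.1 -9.8 -0.5] M [-1.71  0.44 -0.05] gap 0.023394935366504707 q [ 0.21 -0.1   1.9  -0.    1.34  0.41]
bore frame: lat -0.66 ax -59.83 dz -0.26 mm | F lat -1.1 ax -10.2 z -0.5 Mlat -1.76 Max 0.09 Mz -0.05
```

View pics/s10.png

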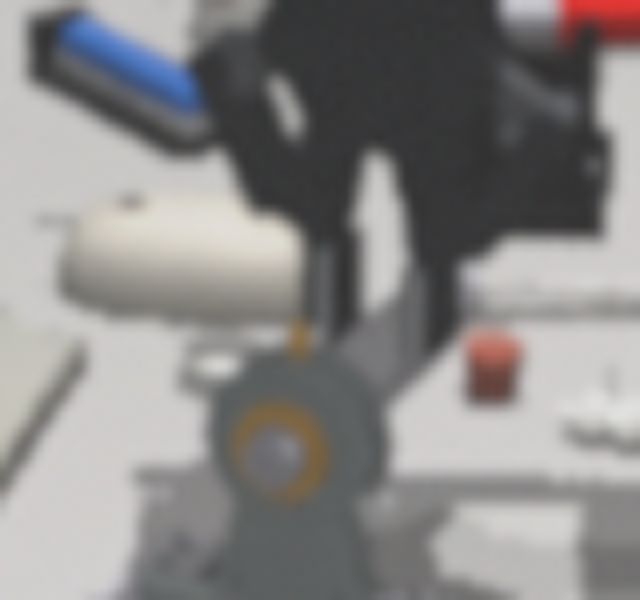

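Home: 10–11 N axial contact, and the tip stands proud of the far mouth at crop (273,458). Withdrawing straight.

{"api": "jog_arm", "payload": {"series": [{"rx":0,"ry":0,"rz":0,"tx":0,"ty":0.003,"tz":0,"claw":0.015},{"rx":0,"ry":0,"rz":0,"tx":0,"ty":0.01,"tz":0,"claw":0.015},{"rx":0,"ry":0,"rz":0,"tx":0,"ty":0.02,"tz":0,"claw":0.015},{"rx":0,"ry":0,"rz":0,"tx":0,"ty":0.03,"tz":0,"claw":0.015},{"rx":0,"ry":0,"rz":0,"tx":0,"ty":0.04,"tz":0,"claw":0.015}]}}

```text
clock: 14.7
position: [0.5145, 0.0961, 0.0612]
eef_rot: [0.995, -0.1, -0.0, 0.001]
force: [-0.1, -0.1, -2.7]
finger_gap: 0.0236
```

```bash
python3 d.py -115 -0.6
```

```text
t [ 0.      0.0142 -0.0001] r [ 0.15 -0.01  0.04] | pos [0.5145 0.0961 0.0612] yawx -11.52 clk 14.7 F [-0.1 -0.1 -2.7] M [-0.05 -0.04 -0.01] gap 0.023560196333754876 q [ 0.14 -0.14  1.94 -0.    1.34  0.34]
bore frame: lat -0.63 ax -100.84 dz -0.11 mm | F lat -0.1 ax -0.1 z -2.7 Mlat -0.04 Max -0.05 Mz -0.01
```

{"api": "jog_arm", "payload": {"series": [{"rx":0,"ry":0,"rz":0,"tx":0,"ty":0.014,"tz":0,"claw":0.015},{"rx":0,"ry":0,"rz":0,"tx":0,"ty":0.016,"tz":-0.03,"claw":0.015},{"rx":0,"ry":0,"rz":0,"tx":0,"ty":0.016,"tz":-0.07,"claw":0.015},{"rx":0,"ry":0,"rz":0,"tx":0,"ty":0.016,"tz":-0.105,"claw":0.015},{"rx":0,"ry":0,"rz":0,"tx":0,"ty":0.016,"tz":-0.105,"claw":0.015}]}}

```text
clock: 15.2
position: [0.5129, 0.08, 0.1715]
eef_rot: [0.995, -0.101, 0.003, 0.001]
force: [0.7, -0.7, -1.5]
finger_gap: 0.0234
```

```bash
python3 d.py 110 -0.6
```

```text
t [-0.0024 -0.227   0.1101] r [ 0.03 -0.4   0.01] | pos [0.5129 0.08   0.1715] yawx -11.55 clk 15.2 F [ 0.7 -0.7 -1.5] M [0.02 0.03 0.  ] gap 0.023374715996214792 q [ 0.11 -0.22  1.83 -0.    1.53  0.31]
bore frame: lat 1.06 ax -116.93 dz 110.25 mm | F lat 0.8 ax -0.5 z -1.5 Mlat 0.02 Max 0.04 Mz 0.00
```

{"api": "jog_arm", "payload": {"series": [{"rx":0,"ry":-0.4,"rz":0,"tx":-0.002,"ty":-0.04,"tz":0,"claw":0.015},{"rx":0,"ry":-0.4,"rz":0,"tx":-0.002,"ty":-0.09,"tz":0,"claw":0.015},{"rx":0,"ry":-0.4,"rz":0,"tx":-0.002,"ty":-0.14,"tz":0,"claw":0.015},{"rx":0,"ry":-0.4,"rz":0,"tx":-0.002,"ty":-0.19,"tz":0,"claw":0.015},{"rx":0,"ry":-0.4,"rz":0,"tx":-0.002,"ty":-0.227,"tz":0,"claw":0.015}]}}

```text
clock: 15.7
position: [0.5564, 0.3046, 0.1703]
eef_rot: [0.995, -0.1, -0.0, 0.0]
force: [0.6, -0.8, -1.6]
finger_gap: 0.0236
```

```bash
python3 d.py 110 -0.6
```

```text
t [0.0008 0.0018 0.109 ] r [0.05 0.05 0.05] | pos [0.5564 0.3046 0.1703] yawx -11.51 clk 15.7 F [ 0.6 -0.8 -1.6] M [-0.05 -0.06  0.05] gap 0.023619812148315045 q [ 0.46  0.04  1.58 -0.    1.52  0.66]
bore frame: lat -1.35 ax 111.85 dz 109.04 mm | F lat 0.7 ax -0.6 z -1.6 Mlat -0.04 Max -0.06 Mz 0.05
```

{"api": "jog_arm", "payload": {"series": [{"rx":0,"ry":0,"rz":0,"tx":0.0008,"ty":0.002,"tz":0.03,"claw":0.015},{"rx":0,"ry":0,"rz":0,"tx":0.0008,"ty":0.002,"tz":0.065,"claw":0.015},{"rx":0,"ry":0,"rz":0,"tx":0.0008,"ty":0.002,"tz":0.095,"claw":0.015},{"rx":0,"ry":0,"rz":0,"tx":0.0008,"ty":0.002,"tz":0.109,"claw":0.015},{"rx":0,"ry":0,"rz":0,"tx":0.0008,"ty":0.002,"tz":0.109,"claw":0.015}]}}

```text
clock: 16.2
position: [0.5559, 0.3014, 0.0591]
eef_rot: [0.995, -0.1, -0.002, 0.001]
force: [-0.2, -0.1, -2.4]
finger_gap: 0.0229
```

```bash
python3 look.py s11; python3 d.py 80 -0.6
```

```text
gauge origin pred [0.5559 0.3014 0.0778] yaw -11.52
t [-0.0001  0.0293 -0.0001] r [0.08 0.09 0.03] | pos [0.5567 0.3019 0.0612] yawx -11.52 clk 16.25 F [-0.8 -0.7 -1.6] M [ 0.01 -0.05 -0.05] gap 0.02312279454147795 q [ 0.46  0.11  1.7  -0.    1.34  0.66]
bore frame: lat -0.54 ax 109.26 dz -0.09 mm | F lat -0.6 ax -0.8 z -1.6 Mlat 0.02 Max -0.05 Mz -0.05
```

View pics/s11o.png

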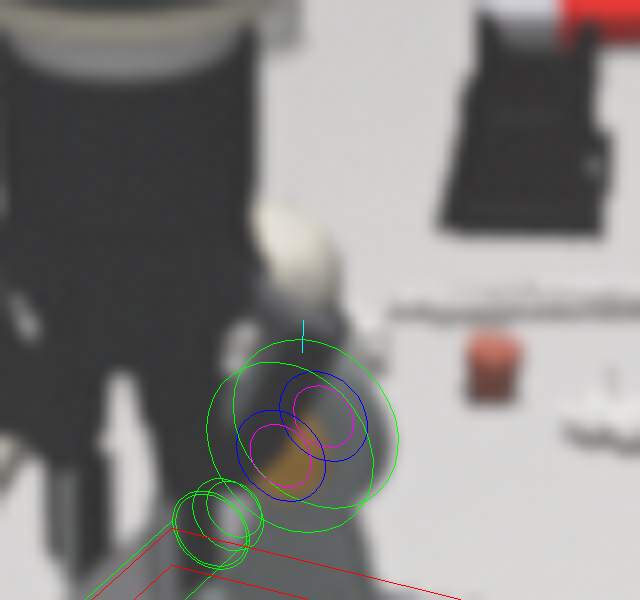

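{"api": "jog_arm", "payload": {"series": [{"rx":0.1,"ry":0.1,"rz":0,"tx":0,"ty":0.01,"tz":-0.0001,"claw":0.015},{"rx":0.1,"ry":0.1,"rz":0,"tx":0,"ty":0.02,"tz":-0.0001,"claw":0.015},{"rx":0.1,"ry":0.1,"rz":0,"tx":0,"ty":0.028,"tz":-0.0001,"claw":0.015},{"rx":0.1,"ry":0.1,"rz":0,"tx":0,"ty":0.031,"tz":-0.0001,"claw":0.015},{"rx":0.1,"ry":0.1,"rz":0,"tx":0,"ty":0.032,"tz":-0.0001,"claw":0.015}]}}

```text
clock: 16.75
position: [0.5504, 0.27, 0.0619]
eef_rot: [0.995, -0.101, 0.0, -0.0]
force: [0.2, 0.1, -2.7]
finger_gap: 0.0233
```

```bash
python3 d.py 73.5 -0.55
```

```text
t [-0.0002  0.0032  0.0006] r [-0.05 -0.05 -0.01] | pos [0.5504 0.27   0.0619] yawx -11.56 clk 16.75 F [ 0.2  0.1 -2.7] M [ 0.   -0.02  0.01] gap 0.023298339276925782 q [0.41 0.06 1.75 0.   1.33 0.62]
bore frame: lat -0.31 ax 76.75 dz 0.57 mm | F lat 0.1 ax 0.1 z -2.7 Mlat 0.01 Max -0.02 Mz 0.01
```

{"api": "jog_arm", "payload": {"series": [{"rx":0,"ry":0,"rz":0,"tx":-0.0002,"ty":0,"tz":0.0006,"claw":0.015},{"rx":0,"ry":0,"rz":0,"tx":-0.0002,"ty":0.001,"tz":0.0006,"claw":0.015},{"rx":0,"ry":0,"rz":0,"tx":-0.0002,"ty":0.002,"tz":0.0006,"claw":0.015},{"rx":0,"ry":0,"rz":0,"tx":-0.0002,"ty":0.003,"tz":0.0006,"claw":0.015},{"rx":0,"ry":0,"rz":0,"tx":-0.0002,"ty":0.0032,"tz":0.0006,"claw":0.015}]}}

```text
clock: 17.25
position: [0.5495, 0.2669, 0.0612]
eef_rot: [0.995, -0.101, 0.0, -0.0]
force: [-0.3, -0.2, -2.3]
finger_gap: 0.0233
```

```bash
python3 d.py 72.5 -0.55
```

```text
t [ 0.      0.0011 -0.0001] r [-0.04 -0.04  0.  ] | pos [0.5495 0.2669 0.0612] yawx -11.55 clk 17.25 F [-0.3 -0.2 -2.3] M [-0.05 -0.02  0.03] gap 0.023338156203120505 q [0.41 0.06 1.75 0.   1.33 0.61]
bore frame: lat -0.55 ax 73.58 dz -0.09 mm | F lat -0.2 ax -0.2 z -2.3 Mlat -0.04 Max -0.03 Mz 0.03
```

{"api": "jog_arm", "payload": {"series": [{"rx":0,"ry":0,"rz":0,"tx":0,"ty":0.0004,"tz":0,"claw":0.015},{"rx":0,"ry":0,"rz":0,"tx":0,"ty":0.0008,"tz":0,"claw":0.015},{"rx":0,"ry":0,"rz":0,"tx":0,"ty":0.0012,"tz":0,"claw":0.015},{"rx":0,"ry":0,"rz":0,"tx":0,"ty":0.0015,"tz":0,"claw":0.015},{"rx":0,"ry":0,"rz":0,"tx":0,"ty":0.0015,"tz":0,"claw":0.015}]}}

```text
clock: 17.75
position: [0.5492, 0.2658, 0.0613]
eef_rot: [0.995, -0.101, 0.0, -0.001]
force: [-0.1, 4.8, -2.0]
finger_gap: 0.0231
```

```bash
python3 d.py 71.5 -0.55
```

```text
t [0.0001 0.0009 0.    ] r [-0.08 -0.04  0.01] | pos [0.5492 0.2658 0.0613] yawx -11.55 clk 17.75 F [-0.1  4.8 -2. ] M [ 0.85  0.08 -0.04] gap 0.023109715890778742 q [0.41 0.06 1.75 0.   1.33 0.61]
bore frame: lat -0.65 ax 72.39 dz 0.01 mm | F lat -1.1 ax 4.7 z -2.0 Mlat 0.82 Max 0.25 Mz -0.04
```

Contact at axial 72.4 mm, where the 2.7 mm nose entry predicts it. Pressing gently for 0.5 s.

{"api": "jog_arm", "payload": {"series": [{"rx":0,"ry":0,"rz":0,"tx":0.0001,"ty":0.0006,"tz":0,"claw":0.015},{"rx":0,"ry":0,"rz":0,"tx":0.0001,"ty":0.0007,"tz":0,"claw":0.015},{"rx":0,"ry":0,"rz":0,"tx":0.0001,"ty":0.0007,"tz":0,"claw":0.015},{"rx":0,"ry":0,"rz":0,"tx":0.0001,"ty":0.0007,"tz":0,"claw":0.015},{"rx":0,"ry":0,"rz":0,"tx":0.0001,"ty":0.0007,"tz":0,"claw":0.015}]}}

```text
clock: 18.25
position: [0.5491, 0.2657, 0.0614]
eef_rot: [0.995, -0.101, 0.0, -0.001]
force: [-0.4, 6.2, -2.3]
finger_gap: 0.0233
```

```bash
python3 look.py s12; python3 d.py 71.5 -0.55
```

```text
gauge origin pred [0.5491 0.2656 0.0801] yaw -11.54
t [0.0001 0.0008 0.0001] r [-0.14 -0.03  0.02] | pos [0.5491 0.2657 0.0614] yawx -11.54 clk 18.3 F [-0.3  7.1 -2. ] M [ 1.17  0.06 -0.07] gap 0.023325307052939385 q [0.41 0.05 1.75 0.   1.33 0.61]
bore frame: lat -0.68 ax 72.26 dz 0.15 mm | F lat -1.7 ax 6.9 z -2.0 Mlat 1.13 Max 0.29 Mz -0.07
```

View pics/s12.png

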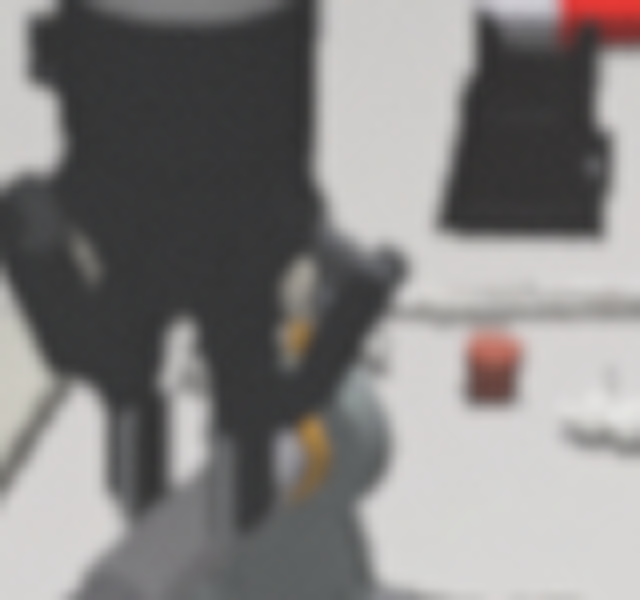

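{"api": "jog_arm", "payload": {"series": [{"rx":0,"ry":0,"rz":0,"tx":0,"ty":0.0006,"tz":0,"claw":0.015},{"rx":0,"ry":0,"rz":0,"tx":0,"ty":0.0006,"tz":0,"claw":0.015},{"rx":0,"ry":0,"rz":0,"tx":0,"ty":0.0006,"tz":0,"claw":0.015},{"rx":0,"ry":0,"rz":0,"tx":0,"ty":0.0006,"tz":0,"claw":0.015},{"rx":0,"ry":0,"rz":0,"tx":0,"ty":0.0006,"tz":0,"claw":0.015}]}}

```text
clock: 18.8
position: [0.549, 0.2656, 0.0616]
eef_rot: [0.995, -0.1, 0.0, -0.002]
force: [-0.5, 6.9, -1.6]
finger_gap: 0.023
```

```bash
python3 d.py 110 -0.55
```

```text
t [ 0.0003 -0.0378  0.0004] r [-0.2  -0.03  0.03] | pos [0.549  0.2656 0.0616] yawx -11.53 clk 18.8 F [-0.5  6.9 -1.6] M [ 1.09  0.11 -0.11] gap 0.0230012796393236 q [0.41 0.05 1.75 0.   1.33 0.61]
bore frame: lat -0.85 ax 72.19 dz 0.26 mm | F lat -1.8 ax 6.7 z -1.6 Mlat 1.04 Max 0.32 Mz -0.11
```

{"api": "jog_arm", "payload": {"series": [{"rx":-0.1,"ry":0,"rz":0,"tx":0,"ty":-0.005,"tz":0,"claw":0.015},{"rx":-0.2,"ry":0,"rz":0,"tx":0,"ty":-0.02,"tz":0,"claw":0.015},{"rx":-0.2,"ry":0,"rz":0,"tx":0,"ty":-0.038,"tz":0,"claw":0.015},{"rx":-0.2,"ry":0,"rz":0,"tx":0,"ty":-0.04,"tz":-0.03,"claw":0.015},{"rx":-0.2,"ry":0,"rz":0,"tx":0,"ty":-0.04,"tz":-0.07,"claw":0.015}]}}

```text
clock: 19.3
position: [0.5561, 0.306, 0.1301]
eef_rot: [0.995, -0.1, -0.002, 0.001]
force: [1.1, 0.1, -1.3]
finger_gap: 0.0232
```

{"api": "jog_arm", "payload": {"series": [{"rx":0,"ry":0,"rz":0,"tx":0,"ty":0,"tz":-0.04,"claw":0.015},{"rx":0,"ry":0,"rz":0,"tx":0,"ty":0,"tz":-0.05,"claw":0.015},{"rx":0,"ry":0,"rz":0,"tx":0,"ty":0,"tz":-0.05,"claw":0.015},{"rx":0,"ry":0,"rz":0,"tx":0,"ty":0.03,"tz":-0.05,"claw":0.015},{"rx":0,"ry":0,"rz":0,"tx":0,"ty":0.08,"tz":-0.05,"claw":0.015}]}}

```text
clock: 19.8
position: [0.5396, 0.2286, 0.1774]
eef_rot: [0.995, -0.098, -0.003, 0.002]
force: [1.6, -1.6, -1.9]
finger_gap: 0.0229
```

```bash
python3 -c "
from h import *
delta((.5394,-.1829,.17),down(np.radians(7.25)))"
```

```text
t [0.0804 0.4035 0.0086] r [  0.18   0.37 -18.55] | pos [0.5396 0.2286 0.1774] yawx -11.3 clk 19.8 F [ 1.6 -1.6 -1.9] M [-0.08 -0.03  0.01] gap 0.022902525645894872 q [ 0.36 -0.06  1.68 -0.    1.53  0.55]
```

{"api": "jog_arm", "payload": {"series": [{"rx":0.2,"ry":0.4,"rz":-18.5,"tx":0.08,"ty":0.4035,"tz":0.005,"claw":0.015},{"rx":0.2,"ry":0.4,"rz":-18.5,"tx":0.08,"ty":0.4035,"tz":0.005,"claw":0.015},{"rx":0.2,"ry":0.4,"rz":-18.5,"tx":0.08,"ty":0.4035,"tz":0.005,"claw":0.015},{"rx":0.2,"ry":0.4,"rz":-18.5,"tx":0.08,"ty":0.4035,"tz":0.005,"claw":0.015},{"rx":0.2,"ry":0.4,"rz":-18.5,"tx":0.08,"ty":0.4035,"tz":0.005,"claw":0.015}]}}

```text
clock: 20.3
position: [0.5389, -0.0177, 0.1741]
eef_rot: [0.998, 0.063, -0.001, -0.0]
force: [1.2, 0.1, -2.1]
finger_gap: 0.0239
```

```bash
python3 -c "
from h import *
delta((.5394,-.1829,.13),down(np.radians(7.25)))"
```

```text
t [-0.0202  0.164   0.0441] r [-0.03  0.1  -0.03] | pos [ 0.5389 -0.0177  0.1741] yawx 7.22 clk 20.3 F [ 1.2  0.1 -2.1] M [-0.03 -0.11  0.03] gap 0.023858783124656537 q [-0.08 -0.17  1.78  0.    1.53 -0.21]
```

{"api": "jog_arm", "payload": {"series": [{"rx":0,"ry":0.1,"rz":0,"tx":-0.02,"ty":0.164,"tz":0.044,"claw":0.015},{"rx":0,"ry":0.1,"rz":0,"tx":-0.02,"ty":0.164,"tz":0.044,"claw":0.015},{"rx":0,"ry":0.1,"rz":0,"tx":-0.02,"ty":0.164,"tz":0.044,"claw":0.015},{"rx":0,"ry":0.1,"rz":0,"tx":-0.02,"ty":0.164,"tz":0.044,"claw":0.015},{"rx":0,"ry":0.1,"rz":0,"tx":-0.02,"ty":0.164,"tz":0.044,"claw":0.015}]}}

```text
clock: 20.8
position: [0.5384, -0.1849, 0.1262]
eef_rot: [0.998, 0.061, -0.002, -0.001]
force: [-0.1, 0.5, -2.0]
finger_gap: 0.0233
```

```bash
python3 -c "
from h import *
s=arm.get_image('side')
S,R0=st();P=S['position']+R0.apply([0,0,-.0187])
crop(s,'s13.png',310,130,100,75,8,dr(s,gauge(P[0],P[1],P[2],np.radians(7.25))+rest(.5394,-.1829,.124)))
delta((.5394,-.1829,.08),down(np.radians(7.25)))"
```

```text
t [ 0.0009 -0.0004  0.0472] r [-0.14  0.2  -0.15] | pos [ 0.5388 -0.1835  0.1272] yawx 7.1 clk 20.85 F [-0.4 -0.2 -3. ] M [-0.05  0.02  0.02] gap 0.02339914645591163 q [-0.37 -0.08  1.77  0.    1.45 -0.5 ]
```

View pics/s13.png

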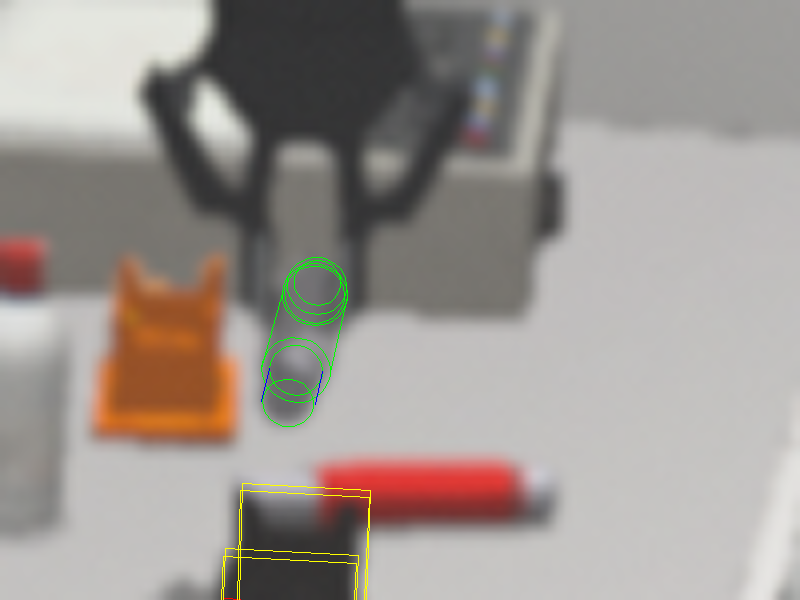

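{"api": "jog_arm", "payload": {"series": [{"rx":-0.1,"ry":0.2,"rz":0,"tx":0.0007,"ty":0,"tz":0.01,"claw":0.015},{"rx":-0.1,"ry":0.2,"rz":0,"tx":0.0007,"ty":0,"tz":0.03,"claw":0.015},{"rx":-0.1,"ry":0.2,"rz":0,"tx":0.0007,"ty":0,"tz":0.05,"claw":0.015},{"rx":-0.1,"ry":0.2,"rz":0,"tx":0.0007,"ty":0,"tz":0.06,"claw":0.015},{"rx":-0.1,"ry":0.2,"rz":0,"tx":0.0007,"ty":0,"tz":0.063,"claw":0.015}]}}

```text
clock: 21.35
position: [0.5387, -0.1822, 0.0624]
eef_rot: [0.998, 0.062, -0.001, -0.001]
force: [-0.2, 0.2, -2.7]
finger_gap: 0.0235
```

```bash
python3 -c "
from h import *
delta((.5394,-.1829,.0433),down(np.radians(7.25)))"
```

```text
t [0.0006 0.0008 0.0191] r [-0.1   0.11 -0.09] | pos [ 0.5387 -0.1822  0.0624] yawx 7.16 clk 21.35 F [-0.2  0.2 -2.7] M [-0.05 -0.01  0.01] gap 0.02354846617581102 q [-0.37 -0.03  1.84  0.    1.34 -0.5 ]
```

{"api": "jog_arm", "payload": {"series": [{"rx":-0.1,"ry":0.1,"rz":-0.1,"tx":0.0006,"ty":0.0008,"tz":0,"claw":0.015},{"rx":-0.1,"ry":0.1,"rz":-0.1,"tx":0.0006,"ty":0.0008,"tz":0.003,"claw":0.015},{"rx":-0.1,"ry":0.1,"rz":-0.1,"tx":0.0006,"ty":0.0008,"tz":0.006,"claw":0.015},{"rx":-0.1,"ry":0.1,"rz":-0.1,"tx":0.0006,"ty":0.0008,"tz":0.009,"claw":0.015},{"rx":-0.1,"ry":0.1,"rz":-0.1,"tx":0.0006,"ty":0.0008,"tz":0.0115,"claw":0.015}]}}

```text
clock: 21.85
position: [0.5394, -0.183, 0.0509]
eef_rot: [0.998, 0.063, 0.0, 0.0]
force: [-0.5, 0.7, -2.4]
finger_gap: 0.023
```

```bash
python3 -c "
from h import *
delta((.5394,-.1829,.0433),down(np.radians(7.25)))"
```

```text
t [-0.     -0.0001  0.0076] r [ 0. -0.  0.] | pos [ 0.5394 -0.183   0.0509] yawx 7.25 clk 21.85 F [-0.5  0.7 -2.4] M [-0.05 -0.01  0.01] gap 0.0229615461515786 q [-0.37 -0.02  1.85 -0.    1.31 -0.5 ]
```

No contact, so it is inside the notches. Lowering on to the floor.

{"api": "jog_arm", "payload": {"series": [{"rx":0,"ry":0,"rz":0,"tx":0,"ty":0,"tz":0.0025,"claw":0.015},{"rx":0,"ry":0,"rz":0,"tx":0,"ty":0,"tz":0.0045,"claw":0.015},{"rx":0,"ry":0,"rz":0,"tx":0,"ty":0,"tz":0.006,"claw":0.015},{"rx":0,"ry":0,"rz":0,"tx":0,"ty":0,"tz":0.007,"claw":0.015},{"rx":0,"ry":0,"rz":0,"tx":0,"ty":0,"tz":0.0076,"claw":0.015}]}}

```text
clock: 22.35
position: [0.5394, -0.183, 0.0433]
eef_rot: [0.998, 0.063, 0.0, 0.0]
force: [-0.6, 0.1, 2.4]
finger_gap: 0.0235
```

```bash
python3 -c "
from h import *
delta((.5394,-.1829,.0433),down(np.radians(7.25)))"
```

```text
t [-0.     -0.0001 -0.    ] r [ 0.01 -0.    0.  ] | pos [ 0.5394 -0.183   0.0433] yawx 7.25 clk 22.35 F [-0.6  0.1  2.4] M [0.13 0.36 0.02] gap 0.023536011252879897 q [-0.37 -0.02  1.86 -0.    1.3  -0.5 ]
```

{"api": "jog_arm", "payload": {"series": [{"rx":0,"ry":0,"rz":0,"tx":0,"ty":0,"tz":0,"claw":0.03},{"rx":0,"ry":0,"rz":0,"tx":0,"ty":0,"tz":0,"claw":0.045},{"rx":0,"ry":0,"rz":0,"tx":0,"ty":0,"tz":0,"claw":0.055},{"rx":0,"ry":0,"rz":0,"tx":0,"ty":0,"tz":0,"claw":0.055},{"rx":0,"ry":0,"rz":0,"tx":0,"ty":0,"tz":0,"claw":0.055}]}}

```text
clock: 22.85
position: [0.5395, -0.183, 0.0434]
eef_rot: [0.998, 0.063, 0.0, 0.0]
force: [0.5, -0.7, -1.0]
finger_gap: 0.0548
```

```bash
python3 -c "
from h import *
s=arm.get_image('side');crop(s,'s14.png',310,140,100,75,8)
delta((.5394,-.1829,.0433),down(np.radians(7.25)))"
```

```text
t [-0.0001 -0.0001  0.0001] r [ 0.01 -0.01  0.  ] | pos [ 0.5395 -0.183   0.0434] yawx 7.25 clk 22.9 F [ 0.4  0.5 -0.5] M [-0.05  0.01 -0.  ] gap 0.05508149309543921 q [-0.37 -0.02  1.86 -0.    1.3  -0.5 ]
```

View pics/s14.png

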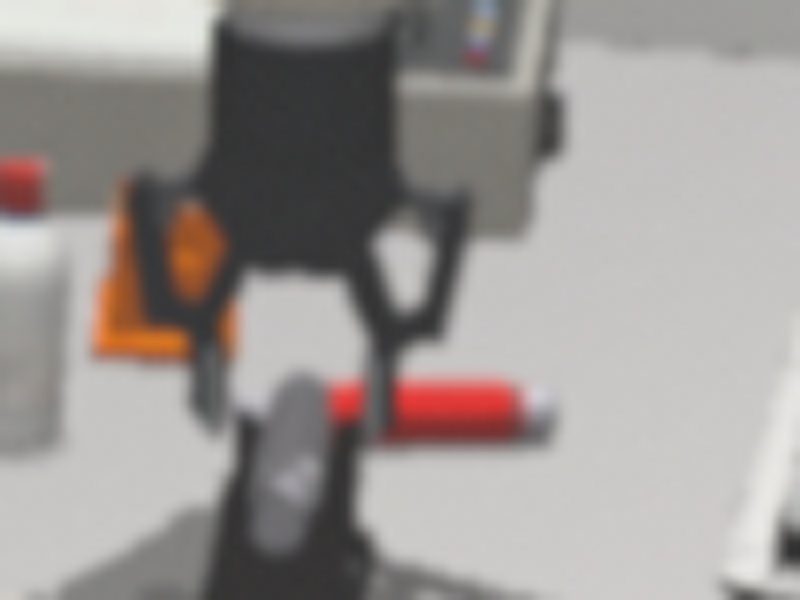

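The gauge sits in the rest exactly as it did before the pick, and the fingers are clear. Retreating straight up.

{"api": "jog_arm", "payload": {"series": [{"rx":0,"ry":0,"rz":0,"tx":0,"ty":0,"tz":-0.01,"claw":0.06},{"rx":0,"ry":0,"rz":0,"tx":0,"ty":0,"tz":-0.03,"claw":0.06},{"rx":0,"ry":0,"rz":0,"tx":0,"ty":0,"tz":-0.06,"claw":0.06},{"rx":0,"ry":0,"rz":0,"tx":0,"ty":0,"tz":-0.1,"claw":0.06},{"rx":0,"ry":0,"rz":0,"tx":0,"ty":0,"tz":-0.14,"claw":0.06}]}}

```text
clock: 23.4
position: [0.5392, -0.1828, 0.1855]
eef_rot: [0.998, 0.063, 0.0, 0.0]
force: [0.0, -0.1, -0.8]
finger_gap: 0.0599
```

{"api": "jog_arm", "payload": {"series": [{"rx":0,"ry":0,"rz":0,"tx":0,"ty":-0.04,"tz":0,"claw":0.06},{"rx":0,"ry":0,"rz":0,"tx":0,"ty":-0.09,"tz":-0.01,"claw":0.06},{"rx":0,"ry":0,"rz":0,"tx":0,"ty":-0.14,"tz":-0.01,"claw":0.06},{"rx":0,"ry":0,"rz":0,"tx":0,"ty":-0.17,"tz":-0.01,"claw":0.06},{"rx":0,"ry":0,"rz":0,"tx":0,"ty":-0.18,"tz":-0.01,"claw":0.06}]}}

```text
clock: 23.9
position: [0.516, -0.0017, 0.1966]
eef_rot: [0.998, 0.065, 0.001, -0.0]
force: [0.3, -0.3, -0.3]
finger_gap: 0.0602
```

```bash
python3 -c "
from h import *
t=arm.get_image('top');crop(t,'t15.png',320,195,75,60,10)
t0=load('t0.npz');d=np.abs(t['img'][195:255,320:395].astype(int)-t0['img'][195:255,320:395]).sum(2);print('diff px',(d>90).sum())
cv2.imwrite('pics/t15f.png',t['img'][:,:,::-1])
S,_=st();print(S['position'],S['clock'],S['force'])"
```

```text
diff px 321
[ 0.51610929 -0.00191965  0.19642902] 23.95 [0.86166302 0.69396478 1.2447059 ]
```

View pics/t15.png

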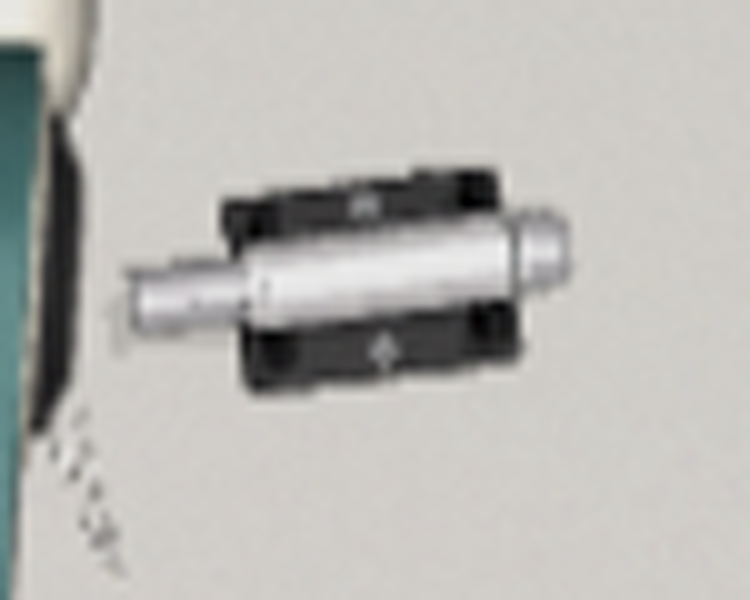

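View pics/t15f.png

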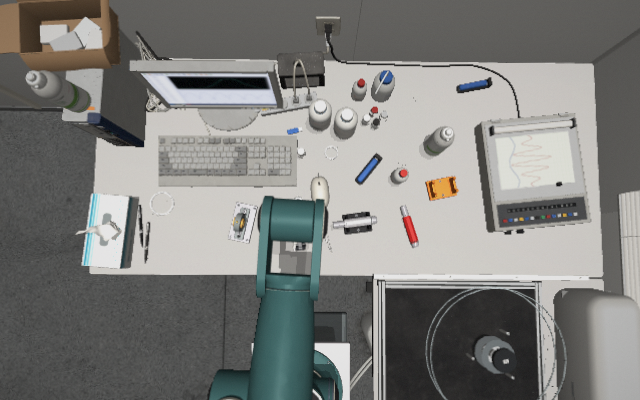

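The gauge lies in the rest at top (355,223), just as at the start. The other things look undisturbed, and the robot is clear of everything. Handing in.

```bash
python3 -c "
from station import arm
print(arm.job_done())"
```

```text
the job is handed in; nothing more can be done
None
```

The bore check is done and the job was handed in at about 24 s.

- **Go end:** it went fully through. The handle's shoulder met the bush at about 11 N, within 0.2 mm of the expected position, and the tip showed beyond the far mouth. I then drew it straight out.
- **No-go end:** offered squarely to the opposite mouth and pressed at about 5–7 N for roughly 1 s. It stopped within about 0.1 mm of where a 2.7 mm nose entry should stop it, and would go no further. Under the hold the tool drifted only about 0.2 mm axially and 0.3 mm sideways and up.
- **Gauge:** back in the black rest with the handle down in both saddles. It met the notch floor at the same height it was picked from, and the top view matches the start.
- **Other things:** those visible in the last top view look undisturbed. The arm hid some of the small items near the bracket (such as the stopper), so I could not check those there. It came no lower than about 58 mm in that area, and the force readings showed no contact other than with the bracket and the rest.

No check failed. The fingers read about 23 mm on the 26 mm handle. I put that down to give in the fingers, because the grip held throughout.

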